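# Change the cartridges of a bench water de-ioniser

### The job

Change the cartridges of the bench de-ioniser: turn its supply valve fully off before you press any collar, then release every spent amber cartridge by clicking its green collar down, pull it out and put it in the blue tray. Push a fresh blue cartridge from the rack fully home in both ports, including a port that starts empty, so that both collars spring back up, and only then turn the valve fully on again. Do not disturb the glassware and bottle around.

Things in the scene. Friction and masses are not known exactly. Their poses are not given: they have to be found in the camera images.
- manifold: grey block of a bench water de-ioniser, fixed: 80 mm (x) by 320 mm (y) by 70 mm high, origin under its centre, on the bench, z up. In a row along its y: port A at y = -105 mm, port B at y = 0, the valve pivot at y = +115 mm
- port_a (a point): port A: point on the axis of its vertical 27 mm bore, level with the block's top face (70 mm above the bench); frame as manifold. A tube locked home has its foot 56 mm below this point and its top 54 mm above. With the collar up the latch is closed: a tube inside cannot be pulled out, and none can enter an empty port
- port_b (a point): port B, the same as port A. With its collar clicked down a port stays open: a tube inside has risen 5 mm and lifts straight out. A tube lowered in meets an ejector plate when its foot is 51 mm below this point; pushing it 5 mm farther (about 12 N, click half-way) makes the collar spring up and locks it
- collar_a (a joint): green release collar round port A: slides vertically, 0 = up (latch closed), 0.007 m = down (latch open, stays so). About 8 N pushes it over a click half-way. Flat ring 62 mm across, 33 mm hole, top 12 mm above the block when up. It comes up by itself only when a tube is pushed home in the port
- collar_b (a joint): green release collar round port B: slides vertically, 0 = up (latch closed), 0.007 m = down (latch open, stays so). About 8 N pushes it over a click half-way. Flat ring 62 mm across, 33 mm hole, top 12 mm above the block when up. It comes up by itself only when a tube is pushed home in the port
- tab_a (a point): top of the thumb tab on the collar of port A, 58 mm from the port's axis on the manifold's -x side (towards the robot); tab 30 mm wide, its end 70 mm from the axis. Moves with the collar: 82 mm above the bench when up, 75 mm when down. Press it straight down with closed fingertips
- tab_b (a point): top of the thumb tab on the collar of port B, 58 mm from the port's axis on the manifold's -x side (towards the robot); tab 30 mm wide, its end 70 mm from the axis. Moves with the collar: 82 mm above the bench when up, 75 mm when down. Press it straight down with closed fingertips
- valve (a joint): red quarter-turn handle of the supply valve: 0 = ON (handle points along the manifold's +y, in line with the block), 1.571 rad = OFF (handle points to the manifold's -x, across the block); it turns counter-clockwise from above from on to off, and clicks to whichever end is nearer; about 5 N at its end turns it
- valve_pivot (a point): point on the valve's vertical turning axis, at half the height of the handle (106 mm above the bench); frame as manifold
- valve_tip (a point): point on the handle 70 mm from the turning axis, 12 mm from its rounded end, at half its height; the handle is a bar 14 mm wide and 16 mm tall (98 to 114 mm above the bench)
- spent_a_mid (a point): spent cartridge (amber, white ends) that starts locked in port A; may be absent (port A then starts empty with its collar up): rigid tube, 24 mm in diameter, 110 mm long, 90 g; point = its centre, 55 mm above its foot; z along it to its top. Foot chamfered to 21 mm; latch groove 14 to 26 mm above the foot, so grip near the top
- spent_b_mid (a point): spent cartridge (amber, white ends) that starts locked in port B; may be absent (port B then starts empty with its collar up): the same tube
- fresh_1_mid (a point): fresh cartridge (dark blue, white ends), starts standing in the wooden rack: the same tube
- fresh_2_mid (a point): the other fresh cartridge (dark blue), the same tube; either may go in either port
- rack: wooden rack, fixed, 160 mm (x) by 75 mm (y) by 45 mm high, origin under its centre; two holes 27 mm wide and 30 mm deep at x = -45 and +45 mm hold the fresh cartridges upright, 80 mm of each showing
- tray: loose blue open tray for spent cartridges, 180 by 180 mm outside, walls 5 mm thick and 45 mm high, floor 5 mm, 0.9 kg, origin under its centre, z up
- beaker_mid (a point): glass beaker, 72 mm across, 100 mm high, centre; bystander
- bottle_mid (a point): white bottle with a black cap, 60 mm across, 140 mm high, centre; bystander
- flask_mid (a point): amber conical flask, 84 mm across, 118 mm high, centre; bystander

How it is judged:
On the way, in this order (a step that is already met when the one before it is completed fails the run):
1. the supply valve is turned off (value of joint valve above 1.4 rad), for 0.2 s.
2. with the valve still off, every spent cartridge is in the tray and both ports hold a locked fresh cartridge (value of joint valve above 1.4 rad and ((x of fresh_1_mid in the frame of port_a between -0.005 and 0.005 m and y of fresh_1_mid in the frame of port_a between -0.005 and 0.005 m and z of fresh_1_mid in the frame of port_a between -0.005 and 0.0035 m and angle between fresh_1_mid's own z axis and vertical below 0.12 rad) or (x of fresh_2_mid in the frame of port_a between -0.005 and 0.005 m and y of fresh_2_mid in the frame of port_a between -0.005 and 0.005 m and z of fresh_2_mid in the frame of port_a between -0.005 and 0.0035 m and angle between fresh_2_mid's own z axis and vertical below 0.12 rad)) and ((x of fresh_1_mid in the frame of port_b between -0.005 and 0.005 m and y of fresh_1_mid in the frame of port_b between -0.005 and 0.005 m and z of fresh_1_mid in the frame of port_b between -0.005 and 0.0035 m and angle between fresh_1_mid's own z axis and vertical below 0.12 rad) or (x of fresh_2_mid in the frame of port_b between -0.005 and 0.005 m and y of fresh_2_mid in the frame of port_b between -0.005 and 0.005 m and z of fresh_2_mid in the frame of port_b between -0.005 and 0.0035 m and angle between fresh_2_mid's own z axis and vertical below 0.12 rad)) and value of joint each of collar_a, collar_b below 0.0015 m and x of spent_a_mid in the frame of tray between -0.088 and 0.088 m and y of spent_a_mid in the frame of tray between -0.088 and 0.088 m and z of spent_a_mid in the frame of tray between 0 and 0.1 m and x of spent_b_mid in the frame of tray between -0.088 and 0.088 m and y of spent_b_mid in the frame of tray between -0.088 and 0.088 m and z of spent_b_mid in the frame of tray between 0 and 0.1 m), for 0.2 s.
At the end, for the whole second after the job is handed in: Each port holds a locked fresh cartridge (centre within 5 mm sideways and 3.5 mm above the port point, upright within 7 degrees), collar up within 1.5 mm; spent cartridges in the tray (centres inside the walls, under 100 mm up); valve on within 0.17 rad; all at rest (((x of fresh_1_mid in the frame of port_a between -0.005 and 0.005 m and y of fresh_1_mid in the frame of port_a between -0.005 and 0.005 m and z of fresh_1_mid in the frame of port_a between -0.005 and 0.0035 m and angle between fresh_1_mid's own z axis and vertical below 0.12 rad) or (x of fresh_2_mid in the frame of port_a between -0.005 and 0.005 m and y of fresh_2_mid in the frame of port_a between -0.005 and 0.005 m and z of fresh_2_mid in the frame of port_a between -0.005 and 0.0035 m and angle between fresh_2_mid's own z axis and vertical below 0.12 rad)) and ((x of fresh_1_mid in the frame of port_b between -0.005 and 0.005 m and y of fresh_1_mid in the frame of port_b between -0.005 and 0.005 m and z of fresh_1_mid in the frame of port_b between -0.005 and 0.0035 m and angle between fresh_1_mid's own z axis and vertical below 0.12 rad) or (x of fresh_2_mid in the frame of port_b between -0.005 and 0.005 m and y of fresh_2_mid in the frame of port_b between -0.005 and 0.005 m and z of fresh_2_mid in the frame of port_b between -0.005 and 0.0035 m and angle between fresh_2_mid's own z axis and vertical below 0.12 rad)) and value of joint each of collar_a, collar_b below 0.0015 m and x of spent_a_mid in the frame of tray between -0.088 and 0.088 m and y of spent_a_mid in the frame of tray between -0.088 and 0.088 m and z of spent_a_mid in the frame of tray between 0 and 0.1 m and x of spent_b_mid in the frame of tray between -0.088 and 0.088 m and y of spent_b_mid in the frame of tray between -0.088 and 0.088 m and z of spent_b_mid in the frame of tray between 0 and 0.1 m and value of joint valve below 0.17 rad and linear speed of each of fresh_1, fresh_2, spent_a, spent_b, tray below 0.03 m/s); the robot touches nothing.
It fails at once if a release collar is pressed in while the supply valve is not off (value of joint any of collar_a, collar_b above 0.004 m and value of joint valve below 1.2 rad).
It fails at once if the beaker is pushed away or knocked over (distance of beaker_mid from where it was at the start of the episode above 0.03 m or angle between beaker_mid's own z axis and vertical above 0.4 rad).
It fails at once if the bottle is pushed away or knocked over (distance of bottle_mid from where it was at the start of the episode above 0.03 m or angle between bottle_mid's own z axis and vertical above 0.4 rad).
It fails at once if the flask is pushed away or knocked over (distance of flask_mid from where it was at the start of the episode above 0.03 m or angle between flask_mid's own z axis and vertical above 0.4 rad).
Of spent_a, spent_b only 1 to 2 are there at a start; the rules pass over those that are not, and their reading is None.
At some moment in a run one of tray may be knocked a few centimetres aside while the robot is not near it.
It also fails if it takes over 200 s, if anything falls off the work surface, if the arm or the gripper's body presses on something with over 40 N, if the wrist force passes 120 N, or if a joint passes its speed limit or range.

### The arm

A 6-joint arm with a two-finger parallel gripper is mounted at the origin on the work surface. World frame = base frame: x ahead of the robot, y to its left, z up, the work surface at z = 0. Lengths are in m, angles in rad, forces in N, time in s.
With the tool pointing down it reaches from about 0.35 to 0.925 m from the base axis. Payload 6.4 kg.
Tool frame: the origin (TCP) lies midway between the tips of the shut fingers; the grasp point (between the pads) lies behind it (robot.grip_depth is the z of the grasp point in the tool frame, in m); z points along the fingers, y is the direction in which the jaws open and shut (so a half turn about z gives the same grasp; the last joint's range is limited). The gripper opens to 94 mm and grips with 3 to 60 N. Pads are 16 mm wide; open, the fingers measure 119 mm over their backs; the gripper's body (75 mm by 177 mm) begins 78 mm behind the grasp point.
Start: joints at [-1.299, 0.245, 1.558, -0, 1.339, -0.174], TCP at [0.28, -0.586, 0.205] pointing down, gripper open.
Joint ranges: [-3.13, 3.13], [-1.02, 2.26], [0.13, 2.54], [-0.95, 4.09], [0.21, 2.88], [-2.74, 2.74]. Speed limits (rad/s): [2.57, 2.57, 3.14, 3.14, 3.14, 3.14].

### API

Orientations are given as a unit quaternion [x, y, z, w].
In Python, from bench import robot, optics, workorder, recognise, tip_of gives the robot as it stands.
- The arm moves only by the shell command python3 -m pendant 'ROWS' [FORCE]. ROWS is JSON, a list of rows, each a list of 5 numbers: the shift along the tool's x, y, z in units of 30 mm (1.0 is 30 mm), then the turn about the tool's z in units of 5 degrees (1.0 is 5 degrees), then the opening, from -1 (shut) to 1 (fully open), so that 0 is half open. In form: [[tx, ty, tz, twist, claw], ...]. A call has 1 to 12 rows; each row is the pose to reach, as a shift and turn from the pose measured when the call began, along the tool's axes at that moment; what a row does not reach only later rows make up. A row lasts 1/12 s, in which the tool goes at most 41.7 mm and 7.16 degrees, less where a joint would pass 70% of its speed; a pose out of reach is approached as far as the arm can. A call with a gripper value outside its range is refused whole. The fingers move at their own pace and stop on an object; FORCE is the grip in N (left out, the last holds). Time passes only in rows, so rows that repeat a pose let the fingers close. It gives the time, the measured TCP pose, the force and the opening at its end, in the units of the state.
- robot.sense(): the state, without advancing time (a new reading comes with each control period).
- optics.snapshot(name): name is "scene" or "side" or "wrist"; returns the picture (384x512x3 uint8, red, green, blue); there is no depth.
- optics.camera_info(name): a dict with "camera_matrix" (3x3 intrinsics, pixels), "k1" (the pictures are not rectified: a ray, as slopes to the right and down, at radius r is drawn at 1 + k1 r^2 times it, then the intrinsics apply), "camera_from_world" (4x4, takes a point from world to camera coordinates); the wrist camera has in their place "T_tool_cam" (4x4, takes a point from camera to tool coordinates, whose origin is the TCP and whose axes are the flange's). Camera axes: x right, y down, z forward; pixel columns grow to the right and rows downward; lengths in m; the calibration is good to about 2 mm. A picture is of the moment at which its call begins: read the wrist's pose just before it. camera_info takes no time and is no camera call.
- workorder.job_done(): hands the job in, once; it reports no verdict.
Trained networks look in the newest picture that a camera, given by its name, has taken for a name from the list of things; names that differ only in an ending like _2 or _b are one class to them, and where a whole thing is asked for, a point or a joint stands for the part that bears it (a point fixed in the world has none). Each returns a list of dicts, best first, with "p" (0 to 1); they miss things now and then, are a little off and sometimes report something else, mostly with a low value. They report only what shows in the picture. A call takes as long as a camera call.
- recognise(camera, target): "extent" ([left, top, right, bottom] in pixels, round what is visible of it).
- tip_of(camera, target): "uv" ([column, row] in pixels: a listed point, or the origin of a listed thing).
The state is a dict: "time_s": time; "joint_pos": joint angles; "qd": joint speeds; "tau": joint torques, N m; "eef_pos": TCP position; "tool_rot": TCP orientation; "contact_force": force on the tool from outside, world axes, zero at the start; "torque": the same for the moment, N m; "gripper_width": finger opening in m.
Only numpy, scipy, OpenCV 4.12 (cv2) and the standard library are available. Lean on these libraries where they do the work, as an engineer would, in place of code of your own. Each camera call takes 0.05 s, during which the arm holds its last target.

## Working session

There is one attempt and no reset: what is moved stays moved. The work goes in short steps, Python scripts to look and compute and a shell command to move; the robot and the scene stay as the last step left them, time stands still between calls to the robot, and variables do not carry over. Pictures are saved under pics/ and viewed, and the job is handed in when it is done.

```bash
ls; mkdir -p pics
python3 - <<'E'
from bench import robot, optics
import cv2
print(robot.sense(), robot.grip_depth)
for n in ("scene","side","wrist"):
    im=optics.snapshot(n); cv2.imwrite(f"pics/{n}0.png",im[:,:,::-1]); print(n,optics.camera_info(n))
E
```

```text
pics
{'time_s': 0.0, 'joint_pos': array([-1.29908749e+00,  2.45802423e-01,  1.55897781e+00, -2.31114321e-05,
        1.33869275e+00, -1.74113608e-01]), 'qd': array([ 2.12724092e-03,  2.23700471e-05, -1.57928453e-03, -8.16995727e-04,
        5.25577851e-04, -5.11318130e-04]), 'tau': array([ 1.76634503e-04, -4.15841603e+01, -3.14601088e+01,  6.84419624e-02,
        3.32414336e-02, -1.51284089e-04]), 'eef_pos': array([ 0.28011144, -0.58589563,  0.20437228]), 'tool_rot': array([ 9.75256979e-01,  2.21072254e-01, -5.70895221e-05, -9.38496613e-04]), 'contact_force': array([-0.44964194, -0.00929145, -0.21184131]), 'torque': array([-0.03735649, -0.04185976,  0.01391084]), 'gripper_width': 0.09382414308727835} -0.0188
scene {'camera_matrix': array([[384.1059046 ,   0.        , 253.97597454],
       [  0.        , 384.1059046 , 188.76102407],
       [  0.        ,   0.        ,   1.        ]]), 'k1': 0.02357284864202309, 'camera_from_world': array([[-0.89651451,  0.44291426, -0.00941795,  0.54553892],
       [ 0.29261025,  0.57605082, -0.76324615, -0.12818428],
       [-0.33262739, -0.68701704,
[... 427 characters left out ...]
0.20006623],
       [ 0.25008202,  0.67618285, -0.69299043,  0.88587982],
       [ 0.        ,  0.        ,  0.        ,  1.        ]])}
wrist {'camera_matrix': array([[285.43817785,   0.        , 259.4027903 ],
       [  0.        , 285.43817785, 191.82718032],
       [  0.        ,   0.        ,   1.        ]]), 'k1': -0.017812256543152147, 'T_tool_cam': array([[ 3.96805101e-04, -9.72691322e-01, -2.32102208e-01,
         6.70750122e-02],
       [ 9.99998743e-01,  7.42235328e-04, -1.40093997e-03,
         1.65388974e-03],
       [ 1.53495661e-03, -2.32101361e-01,  9.72690394e-01,
        -1.79055135e-01],
       [ 0.00000000e+00,  0.00000000e+00,  0.00000000e+00,
         1.00000000e+00]])}
```

View pics/scene0.png

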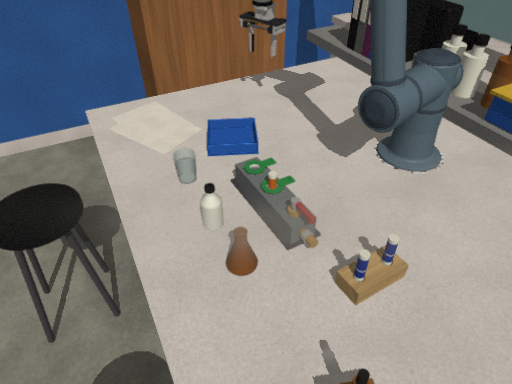

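View pics/side0.png

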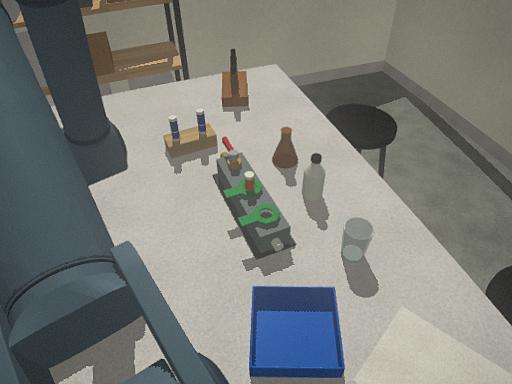

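View pics/wrist0.png

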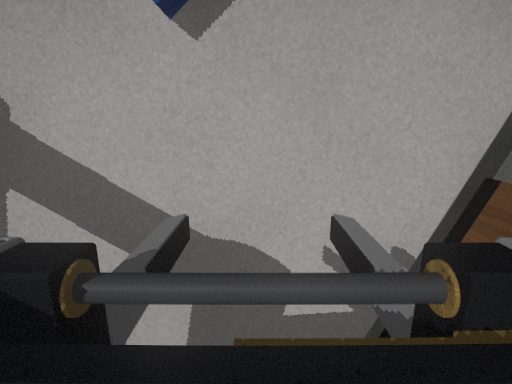

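The scene shows port A empty (hole in the collar near (255,166) in the scene picture), one amber tube in port B at (273,178), and the valve handle at (305,212). The rack is at (372,275), the tray at (232,136), and the bystanders stand on the far side.

```bash
cat > h.py <<'E'
import numpy as np, cv2
from scipy.spatial.transform import Rotation as R
from bench import robot, optics, recognise, tip_of
def cam(n, st=None):
    i=optics.camera_info(n); K=i["camera_matrix"];k=i["k1"]
    if n=="wrist":
        st=st or robot.sense()
        T=np.eye(4);T[:3,:3]=R.from_quat(st["tool_rot"]).as_matrix();T[:3,3]=st["eef_pos"]
        W=T@i["T_tool_cam"]
    else: W=np.linalg.inv(i["camera_from_world"])
    return K,k,W
def ray(c,uv):
    K,k,W=c
    d=np.array([(uv[0]-K[0,2])/K[0,0],(uv[1]-K[1,2])/K[1,1]]);s=d.copy()
    for _ in range(20): s=d/(1+k*(s@s))
    v=W[:3,:3]@np.array([s[0],s[1],1.]); return W[:3,3],v/np.linalg.norm(v)
def onz(c,uv,z):
    o,v=ray(c,uv); return o+v*(z-o[2])/v[2]
def proj(c,p):
    K,k,W=c; q=np.linalg.inv(W)@np.append(p,1); s=q[:2]/q[2]; s=s*(1+k*(s@s)); return K[:2,:2]@s+K[:2,2]
def tri(cs,uvs):
    A=np.zeros((3,3));b=np.zeros(3);
    for c,u in zip(cs,uvs):
        o,v=ray(c,u);P=np.eye(3)-np.outer(v,v);A+=P;b+=P@o
    p=np.linalg.solve(A,b); return p,[np.round(proj(c,p)-u,1) for c,u in zip(cs,uvs)]
def shot(n,f):
    st=robot.sense(); im=optics.snapshot(n); cv2.imwrite("pics/"+f,im[:,:,::-1]); return im,cam(n,st)
E
python3 - <<'E'
from h import *
Z=dict(port_a=.07,port_b=.07,tab_a=.082,tab_b=.082,valve_pivot=.106,valve_tip=.106,spent_b_mid=.069,fresh_1_mid=.07,rack=0,tray=0,beaker_mid=.05,bottle_mid=.07,flask_mid=.059,manifold=0)
for n in ("scene","side"):
    im,c=shot(n,n+"1.png")
    for t,z in Z.items():
        print(n,t,[(round(d["p"],2),np.round(d["uv"]).tolist(),np.round(onz(c,d["uv"],z)[:2],3).tolist()) for d in tip_of(n,t)[:4] if d["p"]>.2])
E
```

```text
scene port_a [(0.78, [272.0, 186.0], [0.557, 0.018]), (0.73, [250.0, 171.0], [0.583, -0.076])]
scene port_b [(0.78, [272.0, 186.0], [0.557, 0.018]), (0.73, [250.0, 171.0], [0.583, -0.076])]
scene tab_a [(0.74, [268.0, 158.0], [0.512, -0.096]), (0.71, [290.0, 179.0], [0.504, 0.028])]
scene tab_b [(0.74, [268.0, 158.0], [0.512, -0.096]), (0.71, [290.0, 179.0], [0.504, 0.028])]
scene valve_pivot [(0.76, [296.0, 200.0], [0.549, 0.136])]
scene valve_tip [(0.6, [311.0, 219.0], [0.553, 0.214])]
scene spent_b_mid [(0.57, [270.0, 207.0], [0.604, 0.094]), (0.47, [272.0, 188.0], [0.561, 0.025])]
scene fresh_1_mid [(0.69, [387.0, 252.0], [0.428, 0.36])]
scene rack [(0.93, [370.0, 276.0], [0.465, 0.364]), (0.24, [250.0, 170.0], [0.542, -0.166])]
scene tray [(0.96, [232.0, 138.0], [0.517, -0.374]), (0.72, [300.0, 202.0], [0.476, 0.05]), (0.41, [267.0, 161.0], [0.469, -0.184])]
scene beaker_mid [(0.78, [183.0, 166.0], [0.752, -0.218]), (0.35, [270.0, 209.0], [0.599, 0.081])]
scene bottle_mid [(0.86, [213.0, 206.0], [0.744, 0.02]), (0.26, [231.0, 138.0], [0.56, -0.274])]
scene flask_mid [(0.58, [241
[... 634 characters left out ...]
0.0], [0.504, -0.082]), (0.6, [229.0, 192.0], [0.505, 0.022])]
side valve_pivot [(0.88, [230.0, 156.0], [0.544, 0.137])]
side valve_tip [(0.56, [221.0, 143.0], [0.537, 0.202])]
side spent_b_mid [(0.43, [249.0, 192.0], [0.557, 0.018])]
side fresh_1_mid [(0.56, [174.0, 132.0], [0.425, 0.363])]
side rack [(0.55, [189.0, 145.0], [0.468, 0.371])]
side tray [(0.77, [294.0, 336.0], [0.521, -0.358])]
side beaker_mid [(0.86, [354.0, 239.0], [0.746, -0.208]), (0.56, [288.0, 146.0], [0.746, 0.189])]
side bottle_mid [(0.64, [312.0, 174.0], [0.743, 0.02])]
side flask_mid [(0.91, [285.0, 146.0], [0.731, 0.177]), (0.43, [203.0, 126.0], [0.523, 0.379])]
side manifold [(0.93, [249.0, 204.0], [0.564, 0.038])]
```

```bash
cat >> h.py <<'E'
def yaw(st=None):
    st=st or robot.sense(); x=R.from_quat(st["tool_rot"]).as_matrix()[:,0]; return np.degrees(np.arctan2(x[1],x[0]))
def mv(p,a=None,st=None):
    st=st or robot.sense(); M=R.from_quat(st["tool_rot"]).as_matrix()
    d=M.T@(np.array(p)-st["eef_pos"])/.03
    t=0 if a is None else -(a-yaw(st))/5
    return np.round(np.append(d,t),3).tolist()
E
python3 -c "
from h import *
print(yaw(),mv([.58,.03,.34],7.5))"
```

```text
25.541915629884933 [17.875, -14.233, -4.485, 3.608]
```

```bash
python3 -m pendant '[[0,0,-1.3,0,-1],[1,-1,-2.6,0.5,-1],[2,-2,-3.5,1,-1],[3,-3,-4.5,1.5,-1],[4,-4,-4.5,2,-1],[5,-5,-4.5,2.5,-1],[6,-6,-4.5,3,-1],[7,-7,-4.5,3.6,-1],[8,-8,-4.5,3.6,-1],[9,-8.8,-4.5,3.6,-1],[10,-9.5,-4.5,3.6,-1],[11,-10.2,-4.5,3.6,-1]]' 40; python3 -c "
from h import *
print(yaw(),mv([.58,.03,.34],7.5))"
```

```text
time_s: 2.65
eef_pos: [0.4366, -0.1842, 0.3409]
tool_rot: [0.998, 0.066, 0.001, 0.0]
contact_force: [1.4, 0.2, -0.0]
gripper_width: 0.0175
7.512540813782418 [5.671, -6.453, 0.031, 0.003]
```

```bash
python3 -m pendant '[[1,-1.1,0,0,-1],[2,-2.2,0,0,-1],[3,-3.3,0,0,-1],[3.9,-4.4,0,0,-1],[4.8,-5.5,0,0,-1],[5.67,-6.45,0,0,-1],[5.67,-6.45,0,0,-1],[5.67,-6.45,0,0,-1],[5.67,-6.45,0,0,-1]]'
python3 - <<'E'
from h import *
print(yaw())
Z=dict(port_a=.07,tab_a=.082,valve_pivot=.106,valve_tip=.106,spent_b_mid=.069)
n="wrist"
im,c=shot(n,"w1.png")
for t,z in Z.items():
        print(n,t,[(round(d["p"],2),np.round(d["uv"]).tolist(),np.round(onz(c,d["uv"],z)[:2],3).tolist()) for d in tip_of(n,t)[:4] if d["p"]>.2])
E
```

```text
time_s: 3.4
eef_pos: [0.5798, 0.0297, 0.3407]
tool_rot: [0.998, 0.066, 0.0, 0.001]
contact_force: [-0.2, 0.4, 0.1]
gripper_width: 0.0007
7.551962541528442
wrist port_a [(0.69, [261.0, 177.0], [0.564, 0.024]), (0.48, [261.0, 177.0], [0.564, 0.024])]
wrist tab_a [(0.74, [259.0, 215.0], [0.506, 0.02]), (0.64, [321.0, 220.0], [0.509, -0.081]), (0.27, [258.0, 172.0], [0.575, 0.029])]
wrist valve_pivot [(0.98, [182.0, 177.0], [0.556, 0.14])]
wrist valve_tip [(0.91, [135.0, 176.0], [0.548, 0.209]), (0.61, [50.0, 232.0], [0.443, 0.339])]
wrist spent_b_mid [(0.62, [261.0, 178.0], [0.562, 0.024])]
```

View pics/w1.png

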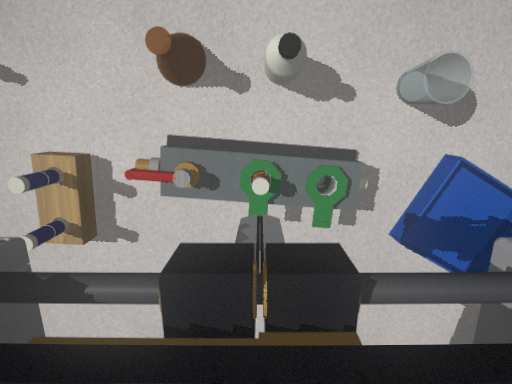

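```bash
cat > fit.py <<'E'
from h import *
from scipy.optimize import minimize
def green(im):
    h=cv2.cvtColor(im,cv2.COLOR_RGB2HSV); return ((h[...,0]>45)&(h[...,0]<80)&(h[...,1]>130)&(h[...,2]>40))
t=np.linspace(0,2*np.pi,60)
def shapes(m,z=.082):
    o=[]
    for y in(-.105,0):
        out=np.c_[.031*np.cos(t),.031*np.sin(t)+y]; hole=np.c_[.0165*np.cos(t),.0165*np.sin(t)+y]
        tab=np.array([[-.07,y-.015],[-.07,y+.015],[-.02,y+.015],[-.02,y-.015]])
        o.append((out,hole,tab))
    c,s=np.cos(m[2]),np.sin(m[2]); Q=np.array([[c,-s],[s,c]])
    return [[np.c_[q@Q.T+m[:2],np.full(len(q),z)] for q in g] for g in o]
def render(m,c,S=4):
    im=np.zeros((384*S,512*S),np.uint8)
    for out,hole,tab in shapes(m):
        for q,v in((out,1),(tab,1),(hole,0)):
            p=np.array([proj(c,x) for x in q]); cv2.fillPoly(im,[np.round(p*S+S/2).astype(np.int32)],v)
    return cv2.resize(im.astype(np.float32),(512,384),interpolation=cv2.INTER_AREA)
if __name__=="__main__":
    V=[]
    for n in("wrist","scene","side"):
        im,c=shot(n,n+"f.png"); V.append((n,green(im).astype(np.float32),c)); print(n,V[-1][1].sum())
    def cost(m,V):
        return sum(np.abs(render(m,c)-g).sum()/g.sum() for n,g,c in V)
    for sub in(V,V[:1],V[1:2],V[2:]):
        r=minimize(cost,[.567,.03,np.radians(7)],args=(sub,),method="Nelder-Mead",options=dict(initial_simplex=np.array([.567,.03,.12])+np.array([[0,0,0],[.01,0,0],[0,.01,0],[0,0,.06]]),maxiter=80))
        print([n for n,_,_ in sub],np.round(r.x,4),np.degrees(r.x[2]),r.fun)
E
python3 fit.py
```

```text
wrist 424.0
scene 413.0
side 4.0
['wrist', 'scene', 'side'] [ 1.3714  1.6578 -3.88  ] -222.3076245107594 3.0
['wrist'] [0.559  0.0267 0.0731] 4.189699022352653 5.243956565856934
['scene'] [0.5654 0.0279 0.0447] 2.562241991661468 0.270429790019989
['side'] [ 1.3714  1.6578 -3.88  ] -222.3076245107594 1.0
```

Run:
```python
from h import *
for f,(x,y) in (("w1.png",(248,186)),("w1.png",(322,215)),("wristf.png",(322,215)),("sidef.png",(242,220)),("scene1.png",(290,180))):
    im=cv2.imread("pics/"+f); print(f,im[y,x],cv2.cvtColor(im,cv2.COLOR_BGR2HSV)[y,x])
```

```text
w1.png [ 76 124  61] [ 67 130 124]
w1.png [ 71 121  60] [ 65 129 121]
wristf.png [ 74 122  60] [ 67 130 122]
sidef.png [ 79 124  73] [ 64 105 124]
scene1.png [ 57 110  44] [ 66 153 110]
```

View pics/sidef.png

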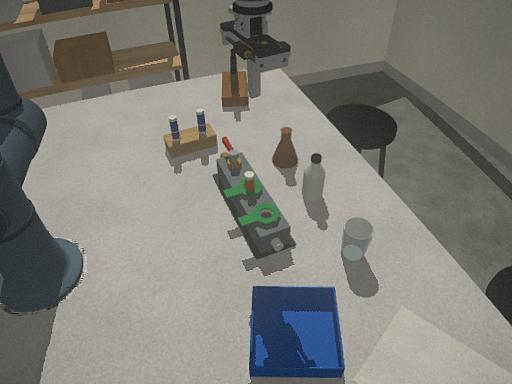

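```bash
sed -i 's/>130)/>75)/' fit.py; python3 fit.py
```

```text
wrist 2562.0
scene 529.0
side 793.0
['wrist', 'scene', 'side'] [0.5623 0.0258 0.0566] 3.241583589004243 0.7096595764160156
['wrist'] [0.5624 0.0258 0.0551] 3.1564334406555603 0.1888905167579651
['scene'] [0.5648 0.028  0.0557] 3.192109274673015 0.24137523770332336
['side'] [0.561  0.0244 0.0518] 2.9694936739244873 0.17544135451316833
```

```bash
cat >> h.py <<'E'
MX=np.array([.5622,.0256]); MA=np.radians(3.2); MQ=np.array([[np.cos(MA),-np.sin(MA)],[np.sin(MA),np.cos(MA)]])
def mw(x,y,z): return np.append(MX+MQ@[x,y],z)
PIV=(0,.115)
def arc(th,off,r=.062,z=.098):
    th=np.radians(th); u=np.array([-np.sin(th),np.cos(th)]); n=np.array([np.cos(th),np.sin(th)])
    q=np.array(PIV)+r*u+off*n; return mw(q[0],q[1],z)
E
python3 - <<'E'
from h import *
print(mv(mw(.032,.177,.14),3.2),mv(mw(.032,.177,.098),3.2))
E
```

```text
[0.894, -5.752, 6.695, 0.859] [0.893, -5.753, 8.095, 0.859]
```

```bash
python3 -m pendant '[[0.4,-1.2,0.5,0.4,-1],[0.9,-2.4,1,0.86,-1],[0.9,-3.6,1.5,0.86,-1],[0.9,-4.8,2,0.86,-1],[0.9,-5.75,2.8,0.86,-1],[0.9,-5.75,4,0.86,-1],[0.9,-5.75,5.2,0.86,-1],[0.9,-5.75,6.4,0.86,-1],[0.9,-5.75,6.7,0.86,-1],[0.9,-5.75,6.7,0.86,-1]]'
python3 - <<'E'
from h import *
print(yaw())
shot("wrist","w2.png"); shot("scene","s2.png")
for th,o in ((0,.032),(0,.017),(15,.016),(30,.016),(45,.017),(60,.018),(75,.019),(88,.0195)): print(th,mv(arc(th,o),3.2))
E
```

```text
time_s: 4.83
eef_pos: [0.5821, 0.2037, 0.1364]
tool_rot: [1.0, 0.028, -0.003, 0.001]
contact_force: [0.3, -0.6, -0.6]
gripper_width: 0.0006
3.1996371033415043
0 [-0.051, -0.002, 1.457, -0.003]
0 [-0.551, -0.002, 1.455, -0.003]
15 [-1.137, -0.07, 1.453, -0.003]
30 [-1.689, 0.008, 1.451, -0.003]
45 [-2.178, 0.203, 1.449, -0.003]
60 [-2.607, 0.512, 1.448, -0.003]
75 [-2.95, 0.919, 1.447, -0.003]
88 [-3.16, 1.343, 1.446, -0.003]
```

View pics/w2.png

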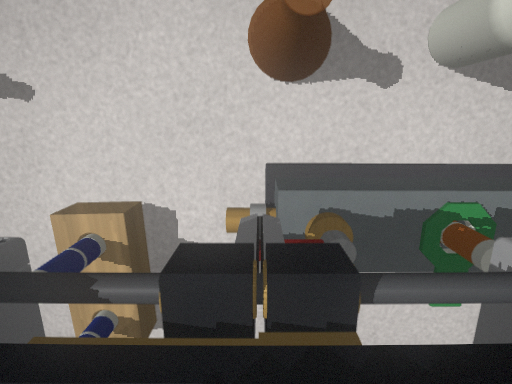

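View pics/s2.png

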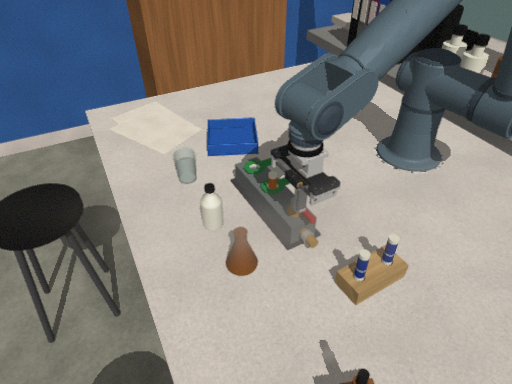

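```bash
python3 -m pendant '[[0,0,0.8,0,-1],[0,0,1.45,0,-1],[0,0,1.45,0,-1],[-0.5,0,1.45,0,-1],[-1.1,-0.05,1.45,0,-1],[-1.7,0,1.45,0,-1],[-2.18,0.2,1.45,0,-1],[-2.6,0.5,1.45,0,-1],[-2.95,0.92,1.45,0,-1],[-3.16,1.35,1.45,0,-1],[-3.16,1.4,1.45,0,-1],[-3.16,1.4,1.45,0,-1]]'
python3 - <<'E'
from h import *
shot("wrist","w3.png"); shot("side","si3.png")
E
```

```text
time_s: 5.93
eef_pos: [0.4949, 0.1569, 0.1001]
tool_rot: [1.0, 0.027, 0.003, -0.0]
contact_force: [-1.1, 2.3, 1.7]
gripper_width: 0.0004
```

View pics/w3.png

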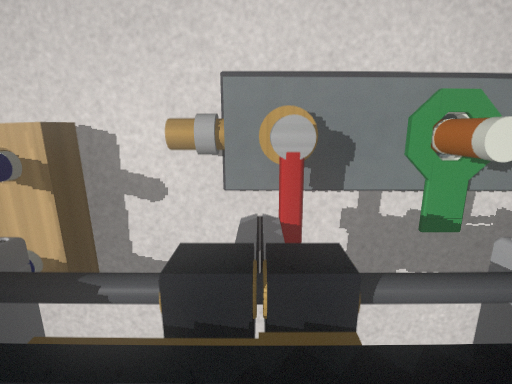

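View pics/si3.png

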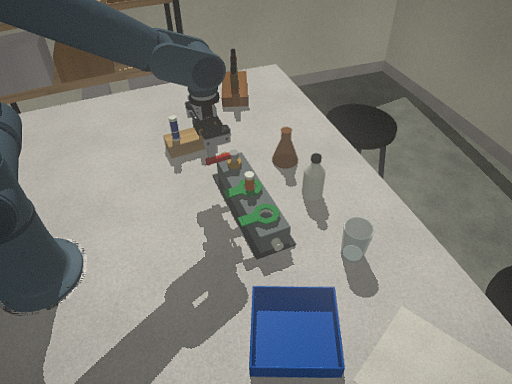

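Valve handle now points across the block: hub at (293,135), bar hanging down to (291,240). Next, the collars.

Run:
```python
from h import *
print(mv(mw(-.058,0,.12),3.2),mv(mw(-.058,0,.073),3.2)); print(mv(mw(-.058,-.105,.12),3.2))
```

```text
[0.07, 4.495, -0.692, -0.005] [0.061, 4.494, 0.874, -0.005]
[0.072, 7.995, -0.689, -0.005]
```

```bash
python3 -m pendant '[[0,-0.2,-0.8,0,-1],[0,1,-1,0,-1],[0.07,2.2,-0.7,0,-1],[0.07,3.4,-0.7,0,-1],[0.07,4.5,-0.7,0,-1],[0.07,4.5,-0.7,0,-1],[0.07,4.5,0.2,0,-1],[0.07,4.5,0.5,0,-1],[0.07,4.5,0.7,0,-1],[0.07,4.5,0.87,0,-1],[0.07,4.5,0.87,0,-1],[0.07,4.5,0.87,0,-1]]'
```

```text
time_s: 7.03
eef_pos: [0.5044, 0.0226, 0.0747]
tool_rot: [1.0, 0.029, 0.002, 0.001]
contact_force: [-7.8, -0.3, 14.3]
gripper_width: 0.0004
```

```bash
python3 -m pendant '[[0,0,-0.8,0,-1],[0,0,-1.4,0,-1],[0,1.2,-1.5,0,-1],[0,2.4,-1.5,0,-1],[0,3.5,-1.5,0,-1],[0,3.5,-1.5,0,-1],[0,3.5,-0.7,0,-1],[0,3.5,-0.4,0,-1],[0,3.5,-0.2,0,-1],[0,3.5,0,0,-1],[0,3.5,0.05,0,-1],[0,3.5,0.05,0,-1]]'
```

```text
time_s: 8.03
eef_pos: [0.5099, -0.0811, 0.0748]
tool_rot: [1.0, 0.03, -0.0, 0.001]
contact_force: [-7.0, 0.9, 13.2]
gripper_width: 0.0009
```

```bash
python3 -c "
from h import *
print(mv(mw(-.02,0,.2),3.2))"; python3 -m pendant '[[0,0,-1.2,0,0.4],[0,0,-2.4,0,0.4],[0.5,-1,-3.6,0,0.4],[1,-2,-4.2,0,0.4],[1.3,-3,-4.2,0,0.4],[1.3,-3.5,-4.2,0,0.4],[1.3,-3.5,-4.2,0,0.4],[1.3,-3.5,-4.2,0,0.4]]'
python3 - <<'E'
from h import *
shot("wrist","w4.png"); shot("side","si4.png"); print(mv(mw(0,0,.15),3.2),mv(mw(0,0,.095),3.2))
E
```

```text
[1.284, -3.443, -4.178, 0.044]
time_s: 8.7
eef_pos: [0.5422, 0.0276, 0.2003]
tool_rot: [1.0, 0.031, -0.001, 0.001]
contact_force: [0.8, -0.4, -0.0]
gripper_width: 0.0505
[0.668, 0.056, 1.668, 0.046] [0.671, 0.054, 3.501, 0.046]
```

View pics/w4.png

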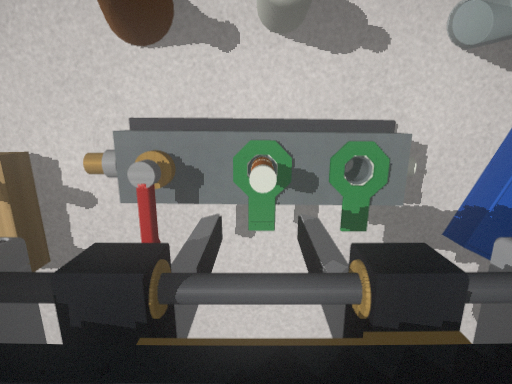

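View pics/si4.png

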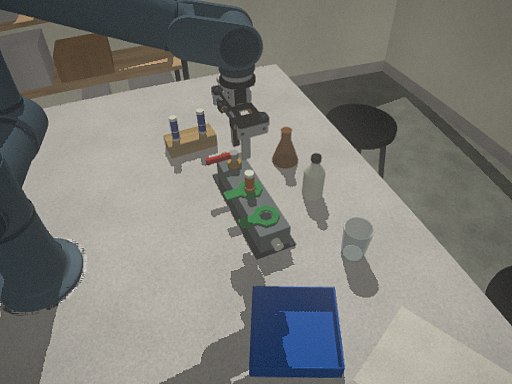

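The valve is still off, and the spent tube cap is at (263,180) between the fingers' line. Port A's hole is at (359,169). Checking the cap against the expected port B position.

Run:
```python
from h import *
c=cam("wrist"); print(onz(c,(263,179.5),.129),onz(c,(263,179.5),.124),mw(0,0,0)); print(onz(c,(359.5,168.5),.075),mw(0,-.105,0), onz(c,(262.5,167),.075))
```

```text
[0.56145065 0.02287356 0.129     ] [0.56047726 0.02275179 0.124     ] [0.5622 0.0256 0.    ]
[ 0.5692617  -0.08140299  0.075     ] [ 0.56806126 -0.07923628  0.        ] [0.56453669 0.02295603 0.075     ]
```

```bash
python3 -m pendant '[[0.5,0.06,1,0,0.3],[0.67,0.06,2,0,0.3],[0.67,0.06,2.8,0,0.3],[0.67,0.06,3.5,0,0.3],[0.67,0.06,3.5,0,0.3],[0.67,0.06,3.5,0,-1],[0.67,0.06,3.5,0,-1],[0.67,0.06,3.5,0,-1],[0.67,0.06,3.5,0,-1],[0.67,0.06,3.5,0,-1],[0.67,0.06,3.5,0,-1]]' 15; python3 -c "
from h import *
shot('wrist','w5.png');shot('scene','s5.png')"
```

```text
time_s: 9.72
eef_pos: [0.5627, 0.0254, 0.0959]
tool_rot: [1.0, 0.03, -0.0, 0.001]
contact_force: [-0.0, 0.2, -0.2]
gripper_width: 0.0243
```

View pics/w5.png

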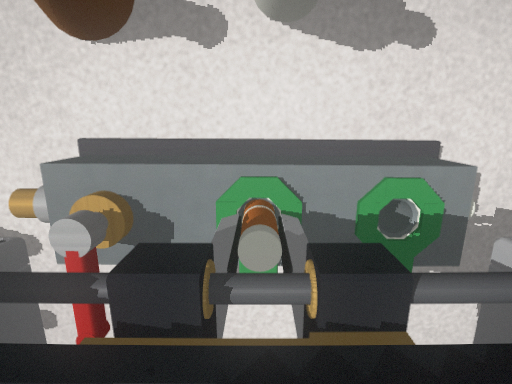

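```bash
python3 -m pendant '[[0,0,0,0,-1],[0,0,-0.4,0,-1],[0,0,-1,0,-1],[0,0,-2,0,-1],[0,0,-3,0,-1],[0,0,-4,0,-1],[0,0,-4.2,0,-1],[0,0,-4.2,0,-1]]' 30
python3 - <<'E'
from h import *
Q=[]
for n in("scene","side"):
    im,c=shot(n,n+"6.png")
    h=cv2.cvtColor(im,cv2.COLOR_RGB2HSV)
    m=((h[...,0]>105)&(h[...,0]<125)&(h[...,1]>150)&(h[...,2]>40)).astype(np.uint8)
    print([(d["p"],np.round(onz(c,d["uv"],0)[:2],3)) for d in tip_of(n,"tray")[:1]])
print(yaw(), mv([.525,-.36,.22],3.2))
E
```

```text
time_s: 10.48
eef_pos: [0.5643, 0.0254, 0.2251]
tool_rot: [1.0, 0.03, 0.003, 0.001]
contact_force: [-0.0, 0.3, -1.1]
gripper_width: 0.0235
[(0.94, array([ 0.525, -0.359]))]
[(0.81, array([ 0.519, -0.355]))]
3.433990666172146 [-1.98, 12.763, -0.009, 0.047]
```

View pics/side6.png

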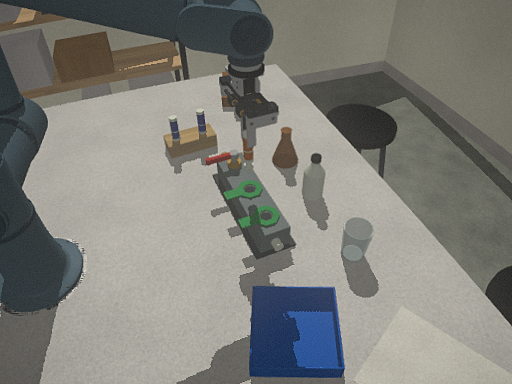

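```bash
python3 -m pendant '[[-0.2,1.2,0,0,-1],[-0.4,2.4,0,0,-1],[-0.6,3.6,0,0,-1],[-0.8,4.8,0,0,-1],[-1,6,0,0,-1],[-1.3,7.2,0,0,-1],[-1.6,8.4,0,0,-1],[-2,9.6,0,0,-1],[-2,10.8,0,0,-1],[-2,12,0,0,-1],[-2,12.7,0,0,-1],[-2,12.7,0,0,-1]]'; python3 -c "
from h import *
im,c=shot('wrist','w7.png');shot('side','si7.png')
print([(d['p'],np.round(onz(c,d['uv'],0)[:2],3)) for d in tip_of('wrist','tray')[:2]])"
```

```text
time_s: 11.68
eef_pos: [0.5228, -0.3615, 0.2171]
tool_rot: [1.0, 0.028, -0.004, -0.001]
contact_force: [-0.0, 0.3, -1.3]
gripper_width: 0.0236
[(0.94, array([ 0.518, -0.355]))]
```

View pics/w7.png

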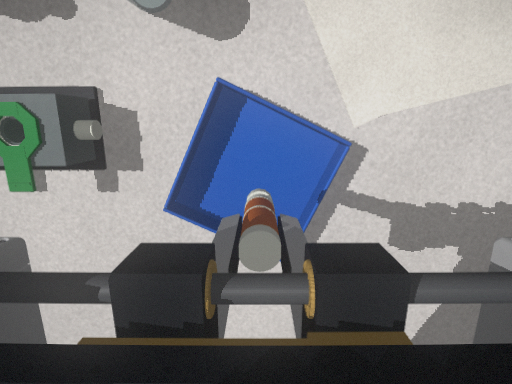

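View pics/si7.png

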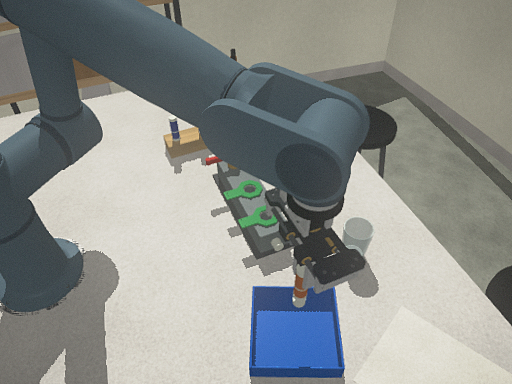

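```bash
python3 -m pendant '[[-0.1,0,1,0,-1],[-0.1,-0.1,2,0,-1],[-0.1,-0.1,3,0,-1],[-0.1,-0.1,3.8,0,-1],[-0.1,-0.1,4.2,0,-1],[-0.1,-0.1,4.4,0,-1],[-0.1,-0.1,4.4,0,-1],[-0.1,-0.1,4.4,0,-1],[-0.1,-0.1,4.4,0,-1]]'; python3 -c "
from h import *
shot('wrist','w8.png');shot('scene','s8.png')"
```

```text
time_s: 12.58
eef_pos: [0.5208, -0.3548, 0.088]
tool_rot: [1.0, 0.03, -0.002, 0.0]
contact_force: [0.2, -0.1, -0.1]
gripper_width: 0.0238
```

View pics/w8.png

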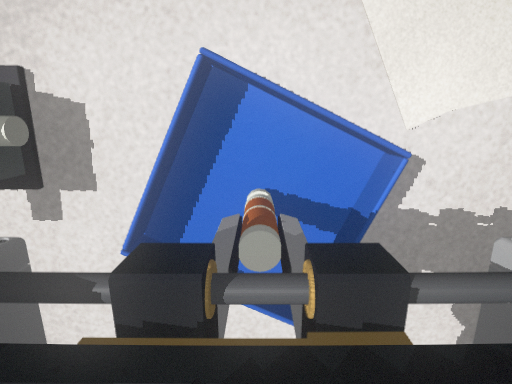

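```bash
python3 -m pendant '[[0,0,0.1,0,-1],[0,0,0.1,0,-0.3],[0,0,0.1,0,0],[0,0,0.1,0,0.2],[0,0,0.1,0,0.2],[0,0,-0.8,0,0.2],[0,0,-1.8,0,0.2],[0,0,-3,0,0.2],[0,0,-4,0,0.2],[0,0,-4.5,0,0.2],[0,0,-4.5,0,0.2]]'; python3 -c "
from h import *
shot('wrist','w9.png');
for n in('scene','side'):
    im,c=shot(n,n+'9.png')
    print(n,[(d['p'],np.round(d['uv']),np.round(onz(c,d['uv'],.07)[:2],3)) for d in tip_of(n,'fresh_1_mid')[:4]],[(d['p'],np.round(d['uv']),np.round(onz(c,d['uv'],.0)[:2],3)) for d in tip_of(n,'rack')[:1]])
"
```

```text
time_s: 13.6
eef_pos: [0.523, -0.3566, 0.2283]
tool_rot: [1.0, 0.03, 0.001, 0.003]
contact_force: [0.0, 0.3, 0.3]
gripper_width: 0.0564
scene [(0.88, array([387., 252.]), array([0.428, 0.361]))] [(0.68, array([370., 275.]), array([0.464, 0.361]))]
side [(0.74, array([171., 130.]), array([0.418, 0.38 ])), (0.5, array([355., 241.]), array([ 0.732, -0.229]))] [(0.96, array([186., 143.]), array([0.46 , 0.388]))]
```

View pics/w9.png

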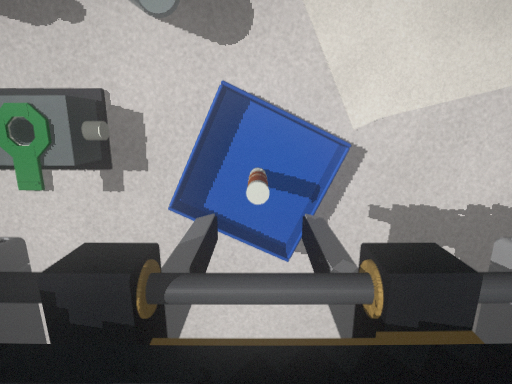

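View pics/side9.png

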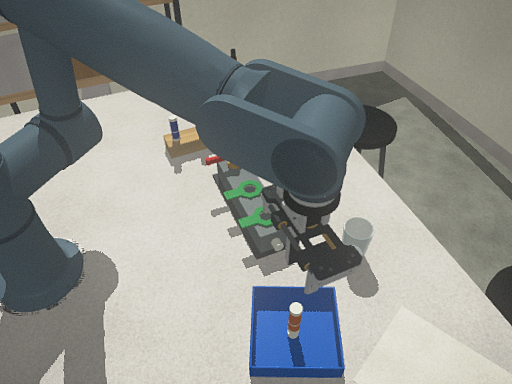

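```bash
python3 -c "
from h import *
print(yaw(), mv([.47,.36,.3],3.2))"; python3 -m pendant '[[0,-1.2,-0.5,0,0.3],[0,-2.4,-1,0,0.3],[0,-3.6,-1.5,0,0.3],[0,-4.8,-2,0,0.3],[0,-6,-2.3,0,0.3],[0,-7.2,-2.3,0,0.3],[0,-8.4,-2.3,0,0.3],[0,-9.6,-2.3,0,0.3],[0,-10.8,-2.3,0,0.3],[0,-12,-2.3,0,0.3],[0,-13.2,-2.3,0,0.3],[0,-14.4,-2.3,0,0.3]]';  python3 -c "
from h import *
print(yaw(), mv([.47,.36,.3],3.2))"
```

```text
3.436442246960729 [-0.27, -23.869, -2.581, 0.047]
time_s: 14.95
eef_pos: [0.4943, 0.0786, 0.29]
tool_rot: [1.0, 0.03, -0.004, -0.001]
contact_force: [0.1, 0.2, 1.1]
gripper_width: 0.0607
3.425605276291654 [-0.251, -9.411, -0.307, 0.045]
```

```bash
python3 -m pendant '[[0,-1.2,0,0,0.3],[0,-2.4,0,0,0.3],[0,-3.6,0,0,0.3],[0,-4.8,0,0,0.3],[0,-6,0,0,0.3],[0,-7.2,0,0,0.3],[-0.2,-8.4,0,0,0.3],[-0.2,-9.4,0,0,0.3],[-0.2,-9.4,0,0,0.3],[-0.2,-9.4,0,0,0.3]]';  python3 -c "
from h import *
st=robot.sense();print(yaw(),st['eef_pos'])
im,c=shot('wrist','w10.png')
print([(d['p'],np.round(d['uv']),np.round(onz(c,d['uv'],.07)[:2],3)) for d in tip_of('wrist','fresh_1_mid')[:4]])
print([(d['p'],np.round(d['uv']),np.round(onz(c,d['uv'],.0)[:2],3)) for d in tip_of('wrist','rack')[:4]])
"
```

```text
time_s: 15.78
eef_pos: [0.4707, 0.3607, 0.2895]
tool_rot: [1.0, 0.031, -0.005, -0.001]
contact_force: [0.6, 0.2, 0.2]
gripper_width: 0.0611
3.572333501506252 [0.47068691 0.36071627 0.28946114]
[(0.67, array([253., 199.]), array([0.43 , 0.366])), (0.3, array([469., 121.]), array([0.558, 0.08 ]))]
[(0.56, array([254., 162.]), array([0.474, 0.369]))]
```

View pics/w10.png

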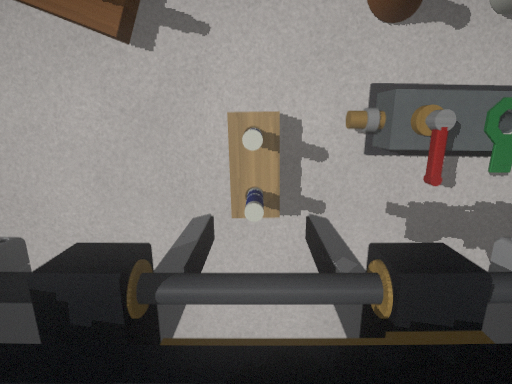

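Rack centred near (254,165); cartridge caps at (252,140) far and (254,212) near.

```bash
python3 -c "
from h import *
c=cam('wrist')
for uv in((252.5,140),(254.5,212)): print(onz(c,uv,.125))
im=cv2.imread('pics/scene0.png')[215:305,330:420]; cv2.imwrite('pics/crop.png',cv2.resize(im,None,fx=6,fy=6))
"
```

```text
[0.51836117 0.36909232 0.125     ]
[0.42894508 0.36180358 0.125     ]
```

View pics/crop.png

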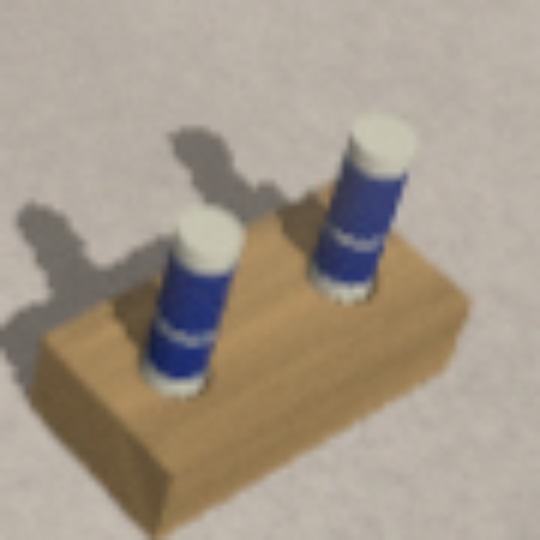

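```bash
python3 -c "
from h import *
c=cam('scene')
for uv in((365,252.7),(394,237.5)): print(onz(c,uv,.125))
for p in ([.518,.368],[.428,.363]): print(mv([*p,.16],4),mv([*p,.093],4))
"
```

```text
[0.51627587 0.37219621 0.125     ]
[0.42793161 0.36577387 0.125     ]
[1.6, -0.207, 4.327, -0.129] [1.619, -0.202, 6.561, -0.129]
[-1.405, -0.216, 4.354, -0.129] [-1.385, -0.211, 6.587, -0.129]
```

```bash
python3 -m pendant '[[1,-0.3,1,0,0.3],[1.58,-0.3,2.2,0,0.3],[1.58,-0.3,3.4,0,0.3],[1.58,-0.3,4.6,0,0.3],[1.58,-0.3,5.6,0,0.3],[1.58,-0.3,6.3,0,0.3],[1.6,-0.3,6.56,0,0.3],[1.6,-0.3,6.56,0,0.3],[1.6,-0.3,6.56,0,0.3]]';  python3 -c "
from h import *
im,c=shot('wrist','w11.png')
print(yaw())
"
```

```text
time_s: 16.68
eef_pos: [0.5182, 0.3705, 0.0942]
tool_rot: [1.0, 0.029, -0.004, -0.001]
contact_force: [-0.2, 0.8, 0.2]
gripper_width: 0.0614
3.3135584739548016
```

View pics/w11.png

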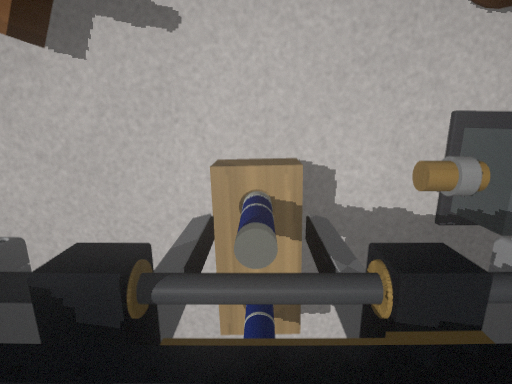

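```bash
python3 -m pendant '[[0.03,-0.06,0,0,0.2],[0.03,-0.06,0,0,-1],[0.03,-0.06,0,0,-1],[0.03,-0.06,0,0,-1],[0.03,-0.06,0,0,-1],[0.03,-0.06,0,0,-1],[0.03,-0.06,0,0,-1],[0.03,-0.06,0,0,-1]]' 15;  python3 -c "
from h import *
print(robot.sense()['contact_force'],yaw())
im,c=shot('wrist','w12.png')"; python3 -m pendant '[[0.03,-0.06,0,0,-1],[0.03,-0.06,-0.4,0,-1],[0.03,-0.06,-1.2,0,-1],[0.03,-0.06,-2.4,0,-1],[0.03,-0.06,-3.6,0,-1],[0.03,-0.06,-4,0,-1],[0.03,-0.06,-4,0,-1]]' 45; python3 -c "
from h import *
shot('wrist','w13.png');shot('side','si13.png');shot('scene','s13.png')
print(mv(mw(0,0,.2),3.2))"
```

```text
time_s: 17.4
eef_pos: [0.5195, 0.3728, 0.0952]
tool_rot: [1.0, 0.029, -0.003, -0.002]
contact_force: [-0.2, -0.3, 0.6]
gripper_width: 0.0236
[-0.21375116 -0.28892021  0.61317415] 3.317345588456755
time_s: 18.03
eef_pos: [0.5233, 0.3756, 0.2206]
tool_rot: [1.0, 0.029, 0.001, -0.003]
contact_force: [0.9, 0.0, -0.4]
gripper_width: 0.0234
[0.743, 11.67, 0.396, 0.023]
```

View pics/w13.png

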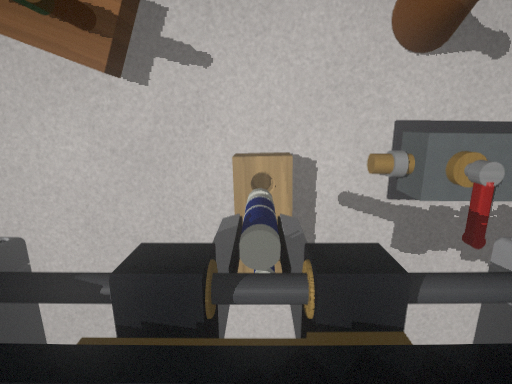

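View pics/si13.png

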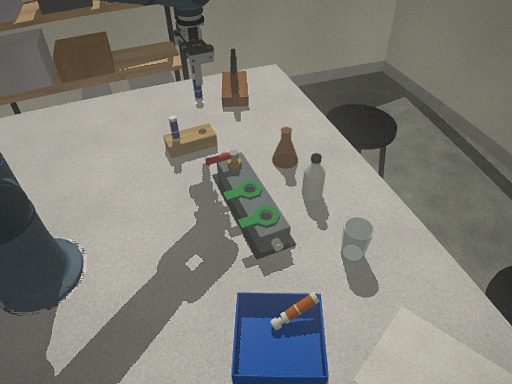

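Tray was knocked and the spent tube now leans inside it on the wall ((277,323) to (316,298) in the side picture); I'll check its centre later. First, the grasp offset of the fresh tube.

Run:
```python
from h import *
for f in("w5.png","w7.png","w12.png","w13.png"):
    im=cv2.imread("pics/"+f)[225:275,230:292]; cv2.imwrite("pics/c_"+f,im)
cv2.imwrite("pics/caps.png",cv2.resize(np.hstack([cv2.imread("pics/c_"+f) for f in("w5.png","w12.png","w13.png")]),None,fx=4,fy=4))
```

```text
(no output)
```

View pics/caps.png

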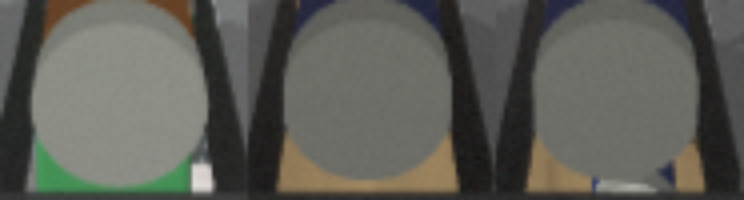

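```bash
python3 -c "
from h import *
print(yaw(),mv([.563,.0254,.195],3.2))"; python3 -m pendant '[[0.2,1.2,0,0,-1],[0.4,2.4,0,0,-1],[0.6,3.6,0,0,-1],[0.7,4.8,0,0,-1],[0.7,6,0,0,-1],[0.7,7.2,0,0,-1],[0.7,8.4,0,0,-1],[0.7,9.6,0,0,-1],[0.7,10.6,0,0,-1],[0.7,11.4,0,0,-1],[0.7,11.67,0.4,0,-1],[0.7,11.67,0.4,0,-1]]'; python3 -m pendant '[[0,0,0,0,-1],[0,0,0,0,-1]]'; python3 -c "
from h import *
im,c=shot('wrist','w14.png'); print(yaw(),mv([.563,.0254,.165],3.2))
im,c=shot('scene','s14.png');im,c=shot('side','si14.png')"
```

```text
3.312804602388044 [0.77, 11.678, 0.562, 0.023]
time_s: 19.18
eef_pos: [0.5585, 0.0244, 0.195]
tool_rot: [1.0, 0.027, -0.009, -0.002]
contact_force: [-0.4, -0.3, -1.8]
gripper_width: 0.0235
time_s: 19.35
eef_pos: [0.557, 0.0256, 0.1926]
tool_rot: [1.0, 0.028, -0.011, -0.002]
contact_force: [0.3, 0.1, -0.8]
gripper_width: 0.0231
3.23107305780552 [0.199, 0.025, 0.947, 0.006]
```

View pics/w14.png

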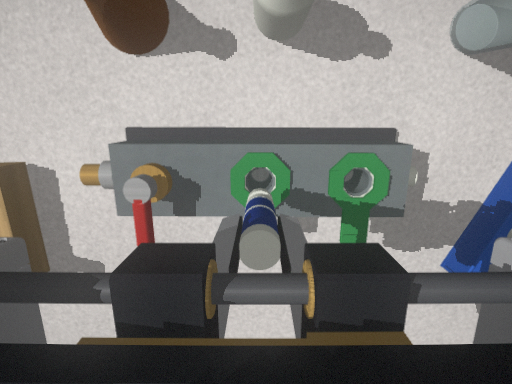

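```bash
python3 -m pendant '[[0,0,0,0,-1],[0,0,0,0,-1],[0,0,0,0,-1]]';python3 -m pendant '[[0,0,0,0,-1],[0,0,0,0,-1],[0,0,0,0,-1]]'; python3 -c "
from h import *
print(R.from_quat(robot.sense()['tool_rot']).as_matrix()[:,2])
"
```

```text
time_s: 19.75
eef_pos: [0.5585, 0.026, 0.1952]
tool_rot: [1.0, 0.029, -0.008, -0.002]
contact_force: [0.8, 0.4, -1.2]
gripper_width: 0.0232
time_s: 20.0
eef_pos: [0.5586, 0.026, 0.1953]
tool_rot: [1.0, 0.029, -0.008, -0.002]
contact_force: [0.2, -1.3, -0.8]
gripper_width: 0.0233
[-0.01668658  0.00274538 -0.999857  ]
```

```bash
python3 -c "
from h import *
print(mv([.564,.0254,.168],3.2))"; python3 -m pendant '[[0.1,0,0.4,0,-1],[0.17,0.02,0.8,0,-1],[0.17,0.02,0.9,0,-1],[0.17,0.02,0.9,0,-1],[0.17,0.02,0.9,0,-1]]'; python3 -c "
from h import *
print(R.from_quat(robot.sense()['tool_rot']).as_matrix()[:,2])
im,c=shot('wrist','w15.png'); print(mv([.564,.0254,.1],3.2))
im,c=shot('scene','s15.png');im,c=shot('side','si15.png')
cv2.imwrite('pics/cc.png',np.hstack([cv2.resize(cv2.imread('pics/'+f)[y:y+80,x:x+80],None,fx=5,fy=5) for f,x,y in(('s15.png',235,140),('si15.png',210,140))]))"
```

```text
[0.194, 0.035, 0.906, 0.018]
time_s: 20.42
eef_pos: [0.5628, 0.0258, 0.1673]
tool_rot: [1.0, 0.029, -0.009, -0.002]
contact_force: [-0.1, 0.9, -0.9]
gripper_width: 0.0236
[-0.01828925  0.00301765 -0.99982818]
[0.063, 0.023, 2.266, 0.017]
```

View pics/cc.png

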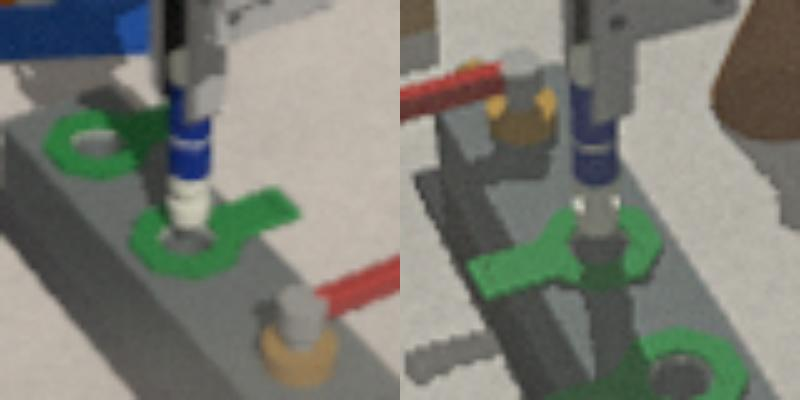

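View pics/w15.png

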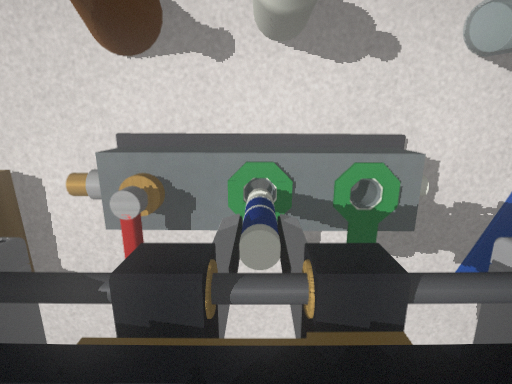

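```bash
python3 -m pendant '[[0.05,0.02,0.3,0,-1],[0.05,0.02,0.6,0,-1],[0.05,0.02,0.9,0,-1],[0.05,0.02,1.2,0,-1],[0.05,0.02,1.5,0,-1],[0.05,0.02,1.5,0,-1],[0.05,0.02,1.5,0,-1]]'; python3 -c "
from h import *
print(R.from_quat(robot.sense()['tool_rot']).as_matrix()[:,2])
im,c=shot('wrist','w16.png'); print(mv([.564,.0254,.1],3.2))
"
```

```text
time_s: 21.15
eef_pos: [0.5638, 0.0255, 0.1226]
tool_rot: [1.0, 0.029, -0.009, -0.002]
contact_force: [0.7, -0.6, -0.3]
gripper_width: 0.0237
[-0.01773253  0.00295821 -0.99983839]
[0.002, 0.001, 0.781, 0.018]
```

View pics/w16.png

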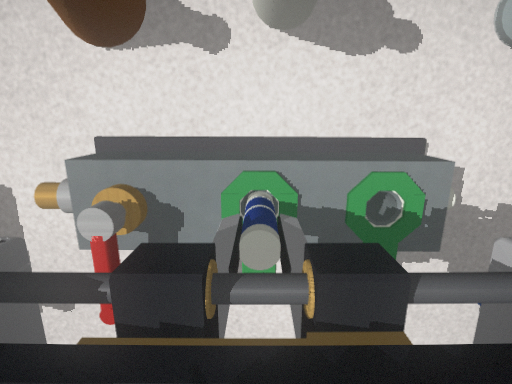

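```bash
python3 -m pendant '[[0,0,0.4,0,-1],[0,0,0.7,0,-1],[0,0,0.8,0,-1],[0,0,0.9,0,-1],[0,0,1.0,0,-1],[0,0,1.05,0,-1],[0,0,1.05,0,-1],[0,0,1.05,0,-1]]' 55; python3 -c "
from h import *
im,c=shot('wrist','w17.png'); im,c=shot('side','si17.png')
cv2.imwrite('pics/cc.png',np.hstack([cv2.resize(cv2.imread('pics/'+f)[y:y+130,x:x+130],None,fx=3,fy=3) for f,x,y in(('w17.png',190,150),('si17.png',190,130))]))"
```

```text
time_s: 21.87
eef_pos: [0.565, 0.0254, 0.0938]
tool_rot: [1.0, 0.029, -0.007, -0.001]
contact_force: [-2.6, 1.1, 11.2]
gripper_width: 0.0229
```

View pics/cc.png

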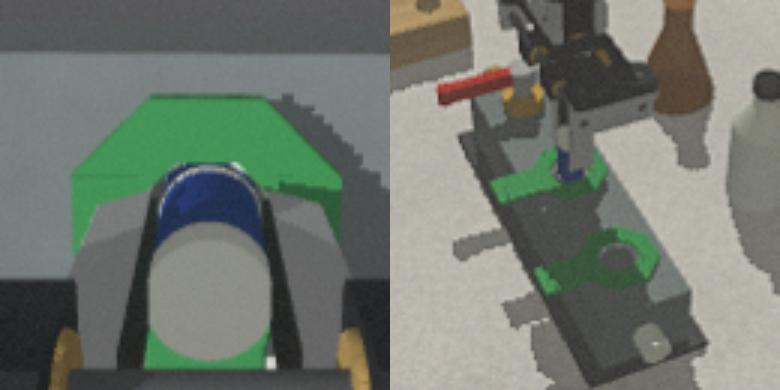

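```bash
python3 -m pendant '[[0,0,0.15,0,-1],[0,0,0.25,0,-1],[0,0,0.25,0,-1]]' 55;  python3 -m pendant '[[0,0,-0.1,0,-1],[0,0,-0.2,0,-1],[0,0,-0.2,0,-1],[0,0,-0.2,0,-1]]' 20
```

```text
time_s: 22.22
eef_pos: [0.5663, 0.0254, 0.0931]
tool_rot: [1.0, 0.029, -0.007, -0.001]
contact_force: [-15.7, 2.8, 38.8]
gripper_width: 0.0232
time_s: 22.55
eef_pos: [0.5646, 0.0256, 0.0963]
tool_rot: [1.0, 0.029, -0.009, -0.002]
contact_force: [0.7, -0.1, -16.3]
gripper_width: 0.0236
```

```bash
python3 -m pendant '[[0,0,0.1,0,-1],[0,0,0.2,0,-1],[0,0,0.2,0,-1],[0,0,0.15,0,0],[0,0,0.1,0,0.3],[0,0,0.1,0,0.3],[0,0,0,0,0.3],[0,0,-1,0,0.3],[0,0,-2,0,0.3],[0,0,-3,0,0.3],[0,0,-3.5,0,0.3],[0,0,-3.5,0,0.3]]' 40; python3 -c "
from h import *
print(R.from_quat(robot.sense()['tool_rot']).as_matrix()[:,2])
im,c=shot('wrist','w18.png'); im,c=shot('side','si18.png')
cv2.imwrite('pics/cc.png',np.hstack([cv2.resize(cv2.imread('pics/'+f)[y:y+130,x:x+230],None,fx=3,fy=3) for f,x,y in(('w18.png',190,130),('si18.png',150,130))])[:,:])
print(mv([.427,.364,.2],3.2))"
```

```text
time_s: 23.55
eef_pos: [0.5693, 0.0249, 0.2063]
tool_rot: [1.0, 0.029, -0.005, -0.001]
contact_force: [-0.6, 0.6, 0.5]
gripper_width: 0.0612
[-0.0096834   0.00151326 -0.99995197]
[-3.99, -11.541, 0.153, 0.024]
```

View pics/w18.png

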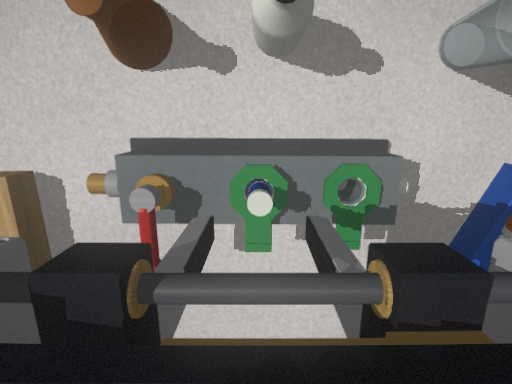

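View pics/si18.png

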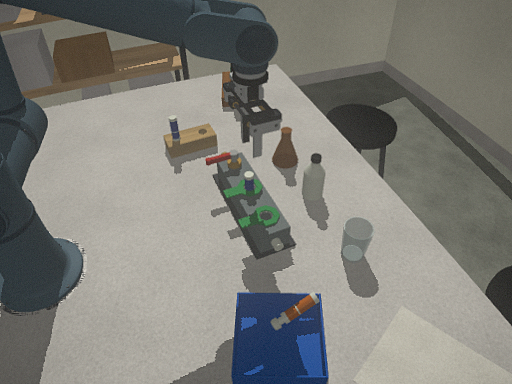

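```bash
python3 -c "
from h import *
print(mv([.429,.3655,.2],3.2))"; python3 -m pendant '[[-0.2,-1.2,0,0,0.3],[-0.6,-2.4,0,0,0.3],[-1,-3.6,0,0,0.3],[-1.4,-4.8,0,0,0.3],[-1.8,-6,0,0,0.3],[-2.2,-7.2,0,0,0.3],[-2.6,-8.4,0,0,0.3],[-3,-9.5,0,0,0.3],[-3.5,-10.5,0,0,0.3],[-3.93,-11.6,0,0,0.3],[-3.93,-11.6,0,0,0.3],[-3.93,-11.6,0,0,0.3]]'; python3 -c "
from h import *
print(R.from_quat(robot.sense()['tool_rot']).as_matrix()[:,2])
im,c=shot('wrist','w19.png')
print(mv([.4285,.3655,.094],3.2))"
```

```text
[-3.921, -11.587, 0.152, 0.024]
time_s: 24.65
eef_pos: [0.4269, 0.3663, 0.2021]
tool_rot: [0.999, 0.031, -0.011, -0.001]
contact_force: [0.0, -0.9, -0.7]
gripper_width: 0.0609
[-2.14242052e-02  5.01340681e-04 -9.99770350e-01]
[0.102, 0.006, 3.613, 0.037]
```

View pics/w19.png

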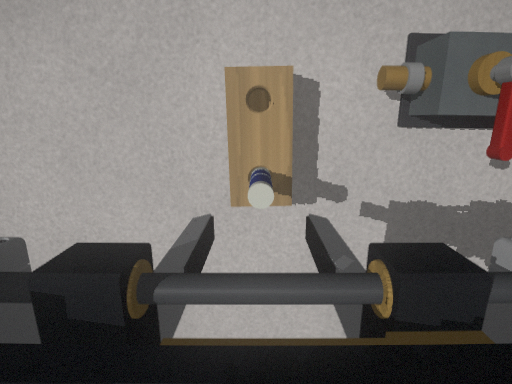

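```bash
python3 -c "
from h import *
c=cam('wrist');print(onz(c,(261,196),.125))"; python3 -m pendant '[[0.05,0,1,0,0.3],[0.1,0,2,0,0.3],[0.1,0,2.8,0,0.3],[0.1,0,3.4,0,0.3],[0.1,0,3.6,0,0.3],[0.1,0,3.6,0,0.3],[0.1,0,3.6,0,0.3]]';  python3 -c "
from h import *
im,c=shot('wrist','w20.png')
print(mv([.4285,.3655,.094],3.2))"
```

```text
[0.42858872 0.36301638 0.125     ]
time_s: 25.28
eef_pos: [0.4291, 0.3651, 0.0947]
tool_rot: [1.0, 0.029, -0.01, -0.001]
contact_force: [0.0, -0.2, 0.5]
gripper_width: 0.0611
[-0.036, 0.0, 0.053, 0.026]
```

View pics/w20.png

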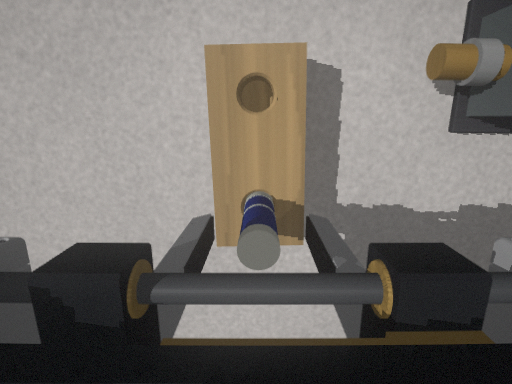

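```bash
python3 -m pendant '[[0,-0.02,0.03,0,0],[0,-0.02,0.03,0,-1],[0,-0.02,0.03,0,-1],[0,-0.02,0.03,0,-1],[0,-0.02,0.03,0,-1],[0,-0.02,0.03,0,-1],[0,-0.02,0.03,0,-1]]' 15; python3 -m pendant '[[0,0,0,0,-1],[0,0,-0.4,0,-1],[0,0,-1.2,0,-1],[0,0,-2.4,0,-1],[0,0,-3.4,0,-1],[0,0,-4,0,-1],[0,0,-4,0,-1],[0,0,-4,0,-1]]' 45; python3 -c "
from h import *
shot('wrist','w21.png')
print(R.from_quat(robot.sense()['tool_rot']).as_matrix()[:,2])
print(mv(mw(0,-.105,.2),3.2))"
```

```text
time_s: 25.92
eef_pos: [0.4296, 0.3662, 0.0948]
tool_rot: [1.0, 0.029, -0.01, -0.001]
contact_force: [-0.3, 0.7, 0.8]
gripper_width: 0.0237
time_s: 26.58
eef_pos: [0.4322, 0.3663, 0.2159]
tool_rot: [1.0, 0.029, -0.009, -0.002]
contact_force: [-1.0, -1.1, -1.2]
gripper_width: 0.0233
[-0.02022337  0.0010257  -0.99979496]
[3.696, 15.075, 0.357, 0.027]
```

View pics/w21.png

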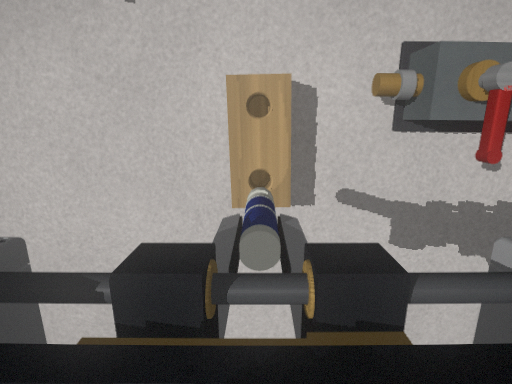

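```bash
python3 -m pendant '[[0,1,-0.5,0,-1],[0.2,2.2,-0.8,0,-1],[0.4,3.4,-0.8,0,-1],[0.5,4.6,-0.8,0,-1],[0.6,5.8,-0.8,0,-1],[0.7,7,-0.8,0,-1],[0.8,8.2,-0.8,0,-1],[0.9,9.4,-0.8,0,-1],[1,10.6,-0.8,0,-1],[1.4,11.8,-0.8,0,-1],[2,13,-0.8,0,-1],[2,13,-0.8,0,-1]]'; python3 -c "
from h import *
print(R.from_quat(robot.sense()['tool_rot']).as_matrix()[:,2])
print(mv([.569,-.0794,.19],3.2))"
```

```text
time_s: 27.63
eef_pos: [0.515, -0.025, 0.2333]
tool_rot: [1.0, 0.026, -0.012, -0.0]
contact_force: [-0.2, 0.2, -0.8]
gripper_width: 0.0229
[-2.35733209e-02  3.16829288e-04 -9.99722060e-01]
[1.737, 1.906, 1.398, -0.042]
```

```bash
python3 -m pendant '[[0.6,0.9,0.2,0,-1],[1.2,1.7,0.6,0,-1],[1.74,1.9,1.2,0,-1],[1.74,1.9,1.4,0,-1],[1.74,1.9,1.4,0,-1],[1.74,1.9,1.4,0,-1]]'; python3 -c "
from h import *
print(R.from_quat(robot.sense()['tool_rot']).as_matrix()[:,2])
print(mv([.569,-.0794,.168],3.2))"
```

```text
time_s: 28.13
eef_pos: [0.5676, -0.0782, 0.1883]
tool_rot: [1.0, 0.026, -0.014, -0.001]
contact_force: [-0.3, -0.4, -1.1]
gripper_width: 0.0232
[-0.02720992  0.00170222 -0.99962829]
[0.063, 0.045, 0.676, -0.034]
```

```bash
python3 -m pendant '[[0.06,0.05,0.4,0,-1],[0.06,0.05,0.68,0,-1],[0.06,0.05,0.68,0,-1],[0.06,0.05,0.68,0,-1]]'; python3 -c "
from h import *
im,c=shot('wrist','w22.png')
im,c=shot('scene','s22.png');im,c=shot('side','si22.png')
print(mv([.569,-.0794,.122],3.2))
cv2.imwrite('pics/cc.png',np.hstack([cv2.resize(cv2.imread('pics/'+f)[y:y+80,x:x+80],None,fx=5,fy=5) for f,x,y in(('s22.png',215,120),('si22.png',230,160))]))"
```

```text
time_s: 28.47
eef_pos: [0.5682, -0.079, 0.1672]
tool_rot: [1.0, 0.027, -0.014, -0.001]
contact_force: [-0.1, 0.5, -0.7]
gripper_width: 0.0237
[0.035, 0.0, 1.549, -0.032]
```

View pics/cc.png

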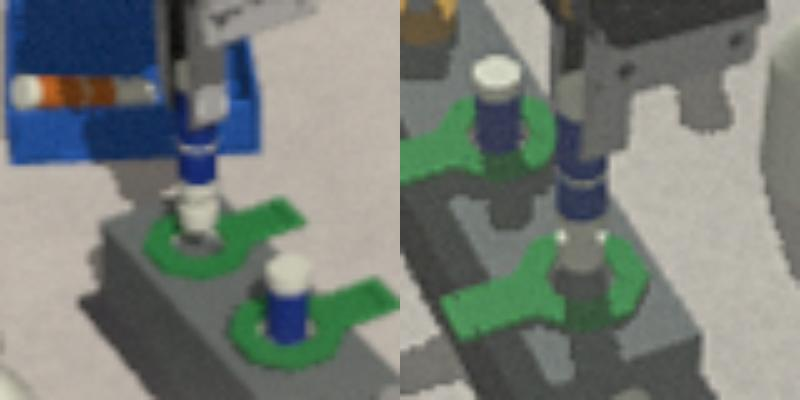

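View pics/w22.png

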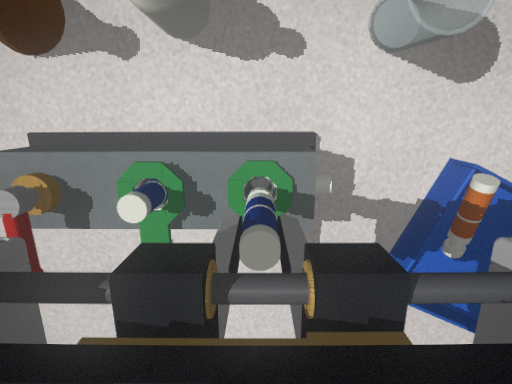

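Aligned over port A (foot at (261,185), in the collar hole). Lowering it in.

```bash
python3 -m pendant '[[0.03,0,0.3,0,-1],[0.03,0,0.6,0,-1],[0.03,0,0.9,0,-1],[0.03,0,1.2,0,-1],[0.03,0,1.5,0,-1],[0.03,0,1.5,0,-1],[0.03,0,1.5,0,-1]]'; python3 -c "
from h import *
print(mv([.569,-.0792,.093],3.2))
"
```

```text
time_s: 29.2
eef_pos: [0.5684, -0.0793, 0.1225]
tool_rot: [1.0, 0.026, -0.014, -0.001]
contact_force: [-0.4, -0.5, -1.3]
gripper_width: 0.0231
[0.046, 0.002, 0.984, -0.032]
```

```bash
python3 -m pendant '[[0,0,0.4,0,-1],[0.02,0,0.7,0,-1],[0.02,0,0.8,0,-1],[0.02,0,0.9,0,-1],[0.02,0,1.0,0,-1],[0.02,0,1.08,0,-1],[0.02,0,1.15,0,-1],[0.02,0,1.15,0,-1]]' 55; python3 -c "
from h import *
im,c=shot('wrist','w23.png'); im,c=shot('side','si23.png')
cv2.imwrite('pics/cc.png',np.hstack([cv2.resize(cv2.imread('pics/'+f)[y:y+130,x:x+130],None,fx=3,fy=3) for f,x,y in(('w23.png',190,150),('si23.png',190,130))]))"
```

```text
time_s: 29.87
eef_pos: [0.5703, -0.0795, 0.093]
tool_rot: [1.0, 0.027, -0.012, -0.001]
contact_force: [-6.2, 3.0, 24.7]
gripper_width: 0.0233
```

View pics/cc.png

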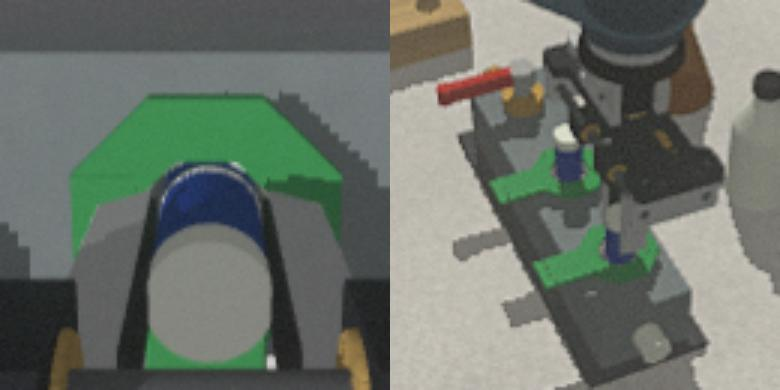

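```bash
python3 -m pendant '[[0,0,0.1,0,-1],[0,0,0,0,-1],[0,0,0,0,0],[0,0,0,0,0.3],[0,0,0,0,0.3],[0,0,-1,0,0.3],[0,0,-2,0,0.3],[0,0,-3,0,0.3],[0,0,-4,0,0.3],[0,0,-5,0,0.3],[0,0,-5,0,0.3],[0,0,-5,0,0.3]]' 40
python3 - <<'E'
from h import *
from fit import green
from scipy.optimize import minimize
print(R.from_quat(robot.sense()['tool_rot']).as_matrix()[:,2])
im,c=shot('wrist','w24.png'); im2,c2=shot('scene','s24.png');im3,c3=shot('side','si24.png')
print([(d['p'],d['uv']) for n in('scene','side') for d in tip_of(n,'spent_a_mid')[:3]])
print([(d['p'],d['uv'],onz(cam(n),d['uv'],0)) for n in('scene','side') for d in tip_of(n,'tray')[:1]])
a=[cv2.resize(i[y:y+100,x:x+130,::-1],None,fx=3,fy=3) for i,x,y in((im,200,130),(im2,220,130),(im3,190,150),(im3,215,260))]
cv2.imwrite('pics/cc.png',np.vstack([np.hstack(a[:2]),np.hstack(a[2:])]))
E
```

```text
time_s: 30.97
eef_pos: [0.5748, -0.08, 0.2445]
tool_rot: [1.0, 0.027, -0.011, -0.0]
contact_force: [-0.7, 0.1, -1.2]
gripper_width: 0.0611
[-2.13548620e-02  1.26899954e-04 -9.99771951e-01]
[(0.16, [230.1, 151.2])]
[(0.91, [241.2, 133.0], array([ 0.47150078, -0.38783869,  0.        ])), (0.59, [276.5, 341.9], array([ 0.48234063, -0.35818054,  0.        ]))]
```

View pics/cc.png

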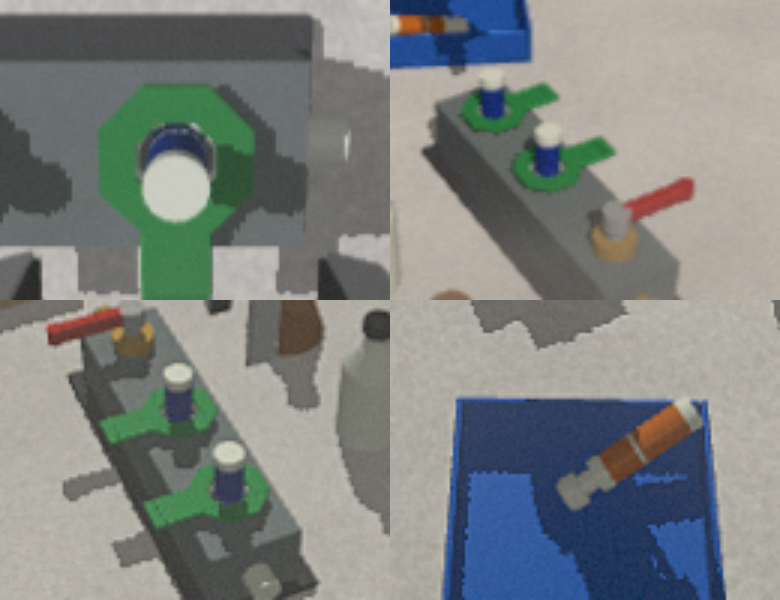

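View pics/w24.png

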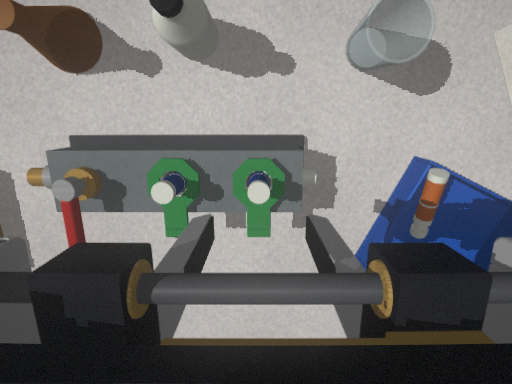

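View pics/si24.png

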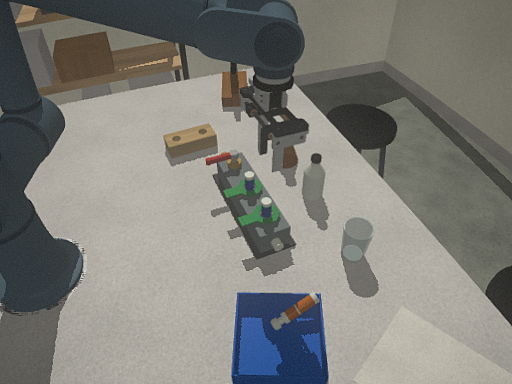

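Run:
```python
from h import *
import fit
from scipy.optimize import minimize
cs=cam('scene');ci=cam('side');cw=cam('wrist')
print(tri([cs,ci],[(254,156),(266.3,200.3)]), mw(0,-.105,.124)); print(tri([cs,ci],[(272.7,174),(249.7,173.7)]),mw(0,0,.124))
# collar height: per collar IoU
G=[(fit.green(cv2.imread('pics/'+f)[:,:,::-1].copy()).astype(np.float32),c) for f,c in(('s24.png',cs),('si24.png',ci))]
import itertools
def rend(m,c,k,z,S=4):
    im=np.zeros((384*S,512*S),np.uint8)
    out,hole,tab=fit.shapes(m,z)[k]
    for q,v in((out,1),(tab,1),(hole,0)):
        p=np.array([proj(c,x) for x in q]); cv2.fillPoly(im,[np.round(p*S+S/2).astype(np.int32)],v)
    return cv2.resize(im.astype(np.float32),(512,384),interpolation=cv2.INTER_AREA)
for k,name in((0,'A'),(1,'B')):
    uvs=[proj(c,mw(-.01,(-.105,0)[k],.08)) for _,c in G]
    def cost(v):
        s=0
        for (g,c),u in zip(G,uvs):
            r=rend([v[0],v[1],MA],c,k,v[2]); other=rend([*MX,MA],c,1-k,.08)
            w=np.zeros((384,512),bool); w[int(u[1])-35:int(u[1])+35,int(u[0])-40:int(u[0])+40]=1; w&=other<.01
            s+=np.abs(r-g)[w].sum()
        return s
    r=minimize(cost,[*MX,.079],method='Nelder-Mead',options=dict(initial_simplex=np.array([*MX,.079])+np.array([[0,0,0],[.005,0,0],[0,.005,0],[0,0,.006]]),maxiter=100))
    print(name,r.x,r.fun)
im=cv2.imread('pics/s24.png'); cv2.imwrite('pics/tr.png',cv2.resize(im[105:165,195:275],None,fx=8,fy=8))
```

```text
(array([ 0.5694126 , -0.07625828,  0.12101869]), [array([ 0., -0.]), array([0., 0.])]) [ 0.56806126 -0.07923628  0.124     ]
(array([0.56330819, 0.02746276, 0.122816  ]), [array([-0.3,  0. ]), array([-0.4, -0. ])]) [0.5622 0.0256 0.124 ]
A [0.56163204 0.02578619 0.0803395 ] 197.875
B [0.5621569  0.02618413 0.08004537] 181.625
```

View pics/tr.png

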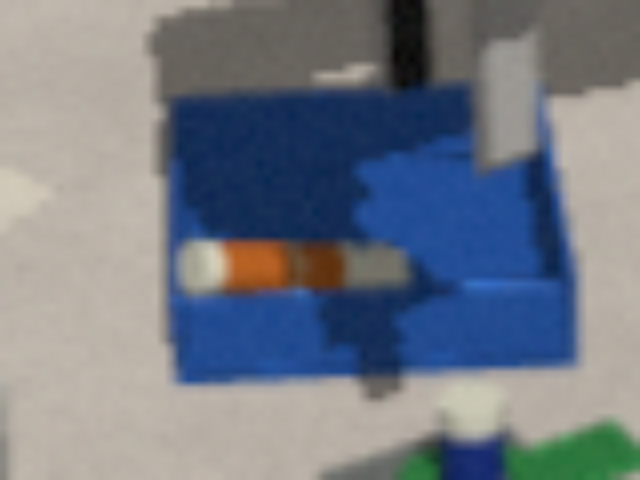

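Run:
```python
from h import *
import fit
from scipy.optimize import minimize
cs=cam('scene');ci=cam('side')
f=tri([cs,ci],[(245.2,138.5),(277,323.5)]); t=tri([cs,ci],[(220.3,138.4),(314.3,297.5)])
print(f,t,np.linalg.norm(f[0]-t[0]),(f[0]+t[0])/2)
# tray corners, rim z=.045 from scene: crop (172,97),(543,88),(575,283)?,(178,380 bottom)
for uv in((172,97),(540,88)): print(onz(cs,(uv[0]/8+195,uv[1]/8+105),.045))
for uv in((180,382),(576,362)): print(onz(cs,(uv[0]/8+195,uv[1]/8+105),0))
def rend(m,c,k,z,S=4):
    im=np.zeros((384*S,512*S),np.uint8)
    out,hole,tab=fit.shapes(m,z)[k]
    for q,v in((out,1),(tab,1),(hole,0)):
        p=np.array([proj(c,x) for x in q]); cv2.fillPoly(im,[np.round(p*S+S/2).astype(np.int32)],v)
    return cv2.resize(im.astype(np.float32),(512,384),interpolation=cv2.INTER_AREA)
for lab,fs,k in(('A up','scene1 side1',0),('A down','s15 si15',0),('B up','scene1 side1',1),('A now','s24 si24',0),('B now','s24 si24',1)):
  G=[(fit.green(cv2.imread(f'pics/{f}.png')[:,:,::-1].copy()).astype(np.float32),c) for f,c in zip(fs.split(),(cs,ci))]
  uvs=[proj(c,mw(-.01,(-.105,0)[k],.08)) for _,c in G]
  def cost(v):
    s=0
    for (g,c),u in zip(G,uvs):
        r=rend([v[0],v[1],MA],c,k,v[2]); other=rend([*MX,MA],c,1-k,.08)
        w=np.zeros((384,512),bool); w[int(u[1])-35:int(u[1])+35,int(u[0])-40:int(u[0])+40]=1; w&=other<.01
        s+=np.abs(r-g)[w].sum()
    return s
  r=minimize(cost,[*MX,.079],method='Nelder-Mead',options=dict(initial_simplex=np.array([*MX,.079])+np.array([[0,0,0],[.005,0,0],[0,.005,0],[0,0,.006]]),maxiter=100))
  print(lab,r.x,r.fun)
```

```text
(array([ 0.49017639, -0.32532235,  0.01639972]), [array([-1.6,  0. ]), array([-2.8, -0.2])]) (array([ 0.58423423, -0.31657279,  0.049571  ]), [array([-0.1, -0. ]), array([-0.1,  0. ])]) 0.10011876063123643 [ 0.53720531 -0.32094757  0.03298536]
[ 0.53720416 -0.46834145  0.045     ]
[ 0.37617261 -0.39523057  0.045     ]
[ 0.60232083 -0.30682692  0.        ]
[ 0.43755024 -0.2402545   0.        ]
A up [0.56191226 0.02623523 0.08038148] 146.8125
A down [0.56228929 0.02585856 0.07303302] 325.0625
B up [0.56222257 0.02617121 0.08007612] 195.5625
A now [0.56163204 0.02578619 0.0803395 ] 197.875
B now [0.5621569  0.02618413 0.08004537] 181.625
```

Both collars read fully up (0.080 m, same as at the start; 0.073 m when down), tubes are home, and the spent centre is about (-31, +48) mm from the tray centre, inside the walls. Now the valve.

```bash
python3 -c "
from h import *
print(mv(arc(90,-.036,z=.16),3.2))"
```

```text
[-2.183, -6.136, 2.798, -0.031]
```

```bash
python3 -m pendant '[[-0.8,-0.8,0,0,-1],[-1.6,-1.6,0,0,-1],[-2.18,-2.6,0,0,-1],[-2.18,-3.8,0.3,0,-1],[-2.18,-5,1,0,-1],[-2.18,-6.1,1.8,0,-1],[-2.18,-6.13,2.8,0,-1],[-2.18,-6.13,2.8,0,-1],[-2.18,-6.13,2.8,0,-1]]'
python3 - <<'E'
from h import *
shot("wrist","w25.png")
for th,o in ((90,-.036),(88,-.0205),(75,-.02),(60,-.019),(45,-.018),(30,-.017),(15,-.016),(2,-.0155),(0,-.03)): print(th,mv(arc(th,o,z=.099),3.2))
E
```

```text
time_s: 32.07
eef_pos: [0.4946, 0.1009, 0.1584]
tool_rot: [1.0, 0.027, -0.016, -0.001]
contact_force: [0.4, -0.6, 0.5]
gripper_width: 0.0044
90 [0.046, -0.014, 2.045, -0.035]
88 [0.021, -0.603, 2.047, -0.035]
75 [-0.06, -1.104, 2.051, -0.035]
60 [0.001, -1.699, 2.052, -0.035]
45 [0.22, -2.251, 2.048, -0.035]
30 [0.58, -2.722, 2.039, -0.035]
15 [1.053, -3.075, 2.028, -0.035]
2 [1.514, -3.266, 2.016, -0.035]
0 [1.102, -3.284, 2.027, -0.035]
```

View pics/w25.png

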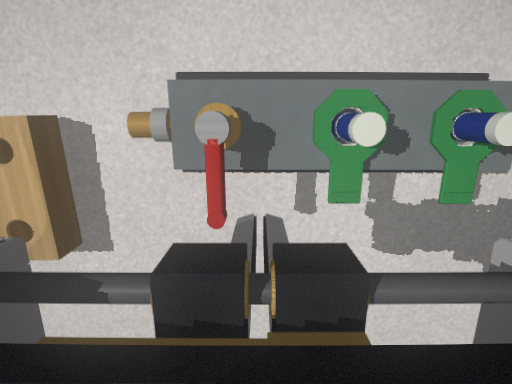

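```bash
python3 -m pendant '[[0.05,0,1,0,-1],[0.05,0,2,0,-1],[0.05,0,2.05,0,-1],[0.02,-0.6,2.05,0,-1],[-0.05,-1.1,2.05,0,-1],[0,-1.7,2.05,0,-1],[0.22,-2.25,2.05,0,-1],[0.58,-2.72,2.04,0,-1],[1.05,-3.08,2.03,0,-1],[1.5,-3.27,2.02,0,-1],[1.55,-3.27,2.02,0,-1],[1.55,-3.27,2.02,0,-1]]'
python3 - <<'E'
from h import *
shot("wrist","w26.png")
E
```

```text
time_s: 33.12
eef_pos: [0.5354, 0.2009, 0.1017]
tool_rot: [1.0, 0.026, -0.016, -0.001]
contact_force: [-9.5, 0.2, 6.3]
gripper_width: 0.0004
```

View pics/w26.png

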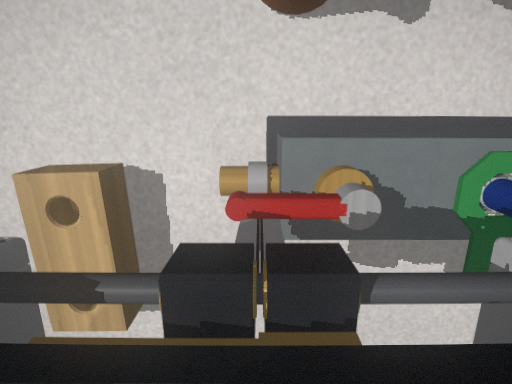

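```bash
python3 -m pendant '[[-0.4,0,0,0,-1],[-0.8,0,0,0,-1],[-0.8,0,-1.2,0,-1],[-0.8,0,-2.4,0,-1],[-1,0,-3.6,0,-1],[-2,0,-4.8,0,-1],[-3,0,-6,0,-1],[-3,0,-6,0,-1],[-3,0,-6,0,-1]]'
python3 - <<'E'
from h import *
a=shot("wrist","w27.png");shot("side","si27.png");shot("scene","s27.png"); st=robot.sense(); print(st['contact_force'],np.abs(st['qd']).max())
E
```

```text
time_s: 33.92
eef_pos: [0.4527, 0.1957, 0.2905]
tool_rot: [1.0, 0.026, -0.01, -0.002]
contact_force: [0.2, -1.1, -0.3]
gripper_width: 0.0002
[-0.12283145  0.2000564  -0.39743331] 0.02839391199256988
```

View pics/w27.png

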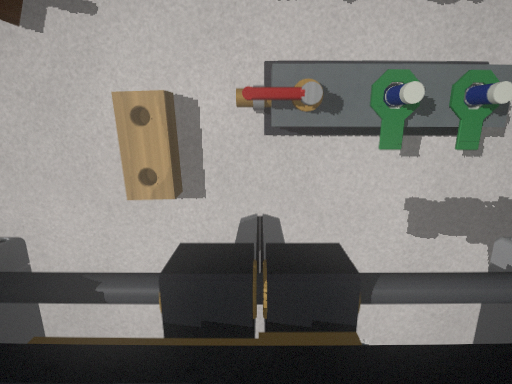

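View pics/s27.png

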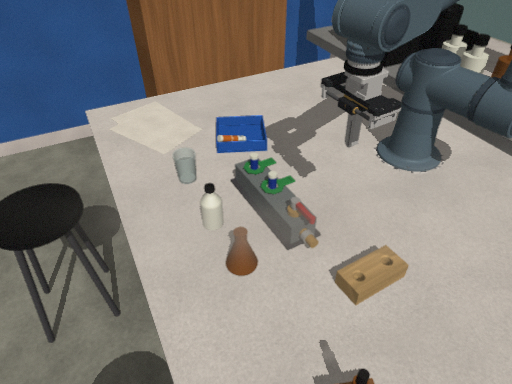

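View pics/si27.png

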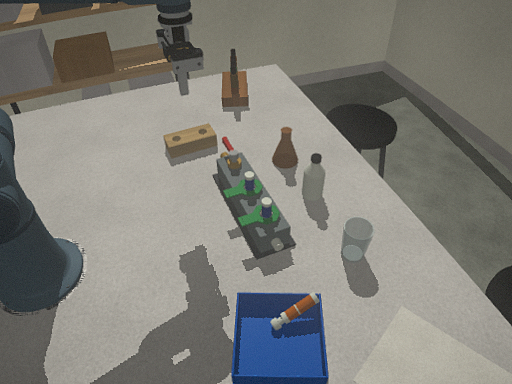

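```bash
python3 -m pendant '[[0,0,0,0,-1],[0,0,0,0,-1],[0,0,0,0,-1],[0,0,0,0,-1]]'; python3 -c "
from bench import workorder
print(workorder.job_done())"
```

```text
time_s: 34.4
eef_pos: [0.4512, 0.1952, 0.2823]
tool_rot: [1.0, 0.025, -0.017, -0.001]
contact_force: [0.4, 0.1, -0.3]
gripper_width: 0.0004
the job is handed in; nothing more can be done
None
```

I finished the cartridge change and handed the job in at about 34 s; no verdict was given. I turned the valve off and clicked both collars down, since port A started empty. The spent cartridge from port B went into the tray, a fresh cartridge went home in each port, and I turned the valve back on.

What my last checks showed:
- **Collars:** both measured 0.080 m high in the pictures, the same as at the start. A collar pressed down measured 0.073 m by the same method.
- **Fresh cartridges:** the tops measured 0.121 m (port A) and 0.123 m (port B), against 0.124 m expected when home. Their sideways positions read about 2 to 3 mm off, close to the calibration's own 2 mm error. Port B's tube held against a 16 N pull, with about 3 mm of upward movement that I took as grip slip and then pushed back down. I did not pull-test port A.
- **Valve:** the handle lies in line with the block, on.
- **Spent cartridge:** the tray was knocked during the run, so the tube now leans on the wall inside it. Its centre measured about (-31, +48) mm from the tray's centre, within the 88 mm limit.
- **Surroundings and arm:** the beaker, bottle and flask look unmoved in the pictures, and the arm was clear of everything.

One oddity: the tool drifted 1 to 2 degrees off vertical during the run, with no visible effect on the fits.

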